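Charge the sample boat and hold it off the balance

TASK

Pour all six grinding balls from the steel cup into the black sample boat while it stands on the balance, and stand the empty cup upright back on the bench and let go of it. Then take hold of the loaded boat, lift it straight up about ten centimetres clear of the weighing pan, so that the balance can be zeroed, and keep it there above the pan, level and still with all the balls in it: finish while holding it. Leave the vials, the flask and the cuvette holder where they stand.

Things in the scene. Friction and masses are not known exactly. Their poses are not given: they have to be found in the camera images.
- pan (a point): centre of the top face of the balance's rectangular steel weighing pan (150 x 170 mm, 70 mm above the bench). The balance is a low white box 235 mm deep and 190 mm wide that is fixed to the bench; its display side, 133 mm from this point along -x of this frame, faces the robot, its far side is 102 mm away along +x. x and y lie along the balance's depth and width, z up
- balance: the bench balance itself (fixed), origin on the bench straight under the pan centre, axes as for the pan
- boat_center (a point): centre (half-way up) of the sample boat: a loose black open-topped rectangular trough with straight upright sides, 150 mm long along its own y, 62 mm wide along x, 42 mm high, walls and floor 3 mm, about 0.14 kg; it stands on the pan, z up. This point is 21 mm above its underside
- boat: the same sample boat, origin at the centre of its underside
- cup_center (a point): centre (half-way up) of the pouring cup: a loose round steel cup without handle, 75 mm high, standing mouth up on the bench, outer diameter 57 mm at the foot, 59 mm at 48 mm up, then flaring to 68 mm at the rim, wall 3 mm, floor 4 mm, about 0.13 kg; z up along its axis. This point is 37.5 mm above its underside
- cup: the same cup, origin at the centre of its underside
- ball0_center (a point): centre of grinding ball 1 of 6: loose white ceramic ball, 15 mm in diameter, 11 g; all six lie on the floor of the cup at the start. Its axes turn as it rolls
- ball1_center (a point): centre of grinding ball 2 of 6: loose white ceramic ball, 15 mm in diameter, 11 g; all six lie on the floor of the cup at the start. Its axes turn as it rolls
- ball2_center (a point): centre of grinding ball 3 of 6: loose white ceramic ball, 15 mm in diameter, 11 g; all six lie on the floor of the cup at the start. Its axes turn as it rolls
- ball3_center (a point): centre of grinding ball 4 of 6: loose white ceramic ball, 15 mm in diameter, 11 g; all six lie on the floor of the cup at the start. Its axes turn as it rolls
- ball4_center (a point): centre of grinding ball 5 of 6: loose white ceramic ball, 15 mm in diameter, 11 g; all six lie on the floor of the cup at the start. Its axes turn as it rolls
- ball5_center (a point): centre of grinding ball 6 of 6: loose white ceramic ball, 15 mm in diameter, 11 g; all six lie on the floor of the cup at the start. Its axes turn as it rolls
- vial_left: bystander: amber glass vial with black cap, 28 mm in diameter, 70 mm high, on the bench at the robot's left; origin at its underside
- vial_right: bystander: amber glass vial like the other, on the bench at the robot's right; origin at its underside
- cuvette_holder: bystander: black finned cuvette holder, 40 x 90 mm, 34 mm high, beyond the work; origin at its underside
- flask: bystander: long-necked glass flask, 68 mm in diameter at the belly, 130 mm high, beyond the work; origin at its underside
Things that resemble listed ones, but are neither listed nor needed, are in the scene too. Leave any purple look-alike of the boat alone. Of the things that look like the cup, the larger one is meant.

How it is judged:
By the outcome, as a careful person would: the job done as asked, in the order asked, and still so for the second after the job is handed in, while the arm keeps its last pose, push and grip.
It also fails if it takes over 72 s, if anything falls off the work surface, if the arm or the gripper's body presses on something with over 40 N, if the wrist force passes 120 N, or if a joint passes its speed limit or range.

ROBOT

A 7-joint arm with a two-finger parallel gripper is mounted at the origin on the work surface. World frame = base frame: x ahead of the robot, y to its left, z up, the work surface at z = 0. Lengths are in m, angles in rad, forces in N, time in s.
With the tool pointing down it reaches from about 0.4 to 0.875 m from the base axis. Payload 19.3 kg.
Tool frame: the origin (TCP) lies midway between the tips of the shut fingers; the grasp point (between the pads) lies 19 mm behind it; z points along the fingers, y is the line along which they close (so a half turn about z gives the same grasp; the last joint's range is limited). The gripper opens to 85 mm and grips with 20 to 120 N. Pads are 22 mm wide; open, the fingers measure 114 mm over their backs; the gripper's body (76 mm by 85 mm) begins 54 mm behind the grasp point. The pads swing forward as they close: fully open they stand 13 mm farther back than shut.
Start: joints at [-1.19, 0.521, -0.036, 1.599, 0.021, 1.021, -0.113], TCP at [0.272, 0.563, 0.231] pointing down, gripper open.
Joint ranges: [-2.91, 2.91], [-0.3, 2.13], [-1.5, 1.42], [0.17, 2.43], [-1.26, 4.41], [0.16, 1.93], [-2.52, 2.52]. Speed limits (rad/s): [1.89, 1.89, 2.39, 2.39, 3.01, 3.01, 3.01].

INTERFACE

Orientations are given as [roll, pitch, yaw] about the fixed x, y, z axes, in that order (R = Rz(yaw) Ry(pitch) Rx(roll)).
In Python, from workcell import * gives the robot as it stands. The module is installed in compiled form; this text tells all that it offers.
- The arm moves only by the tool play_rows, never from a script. Its argument "deltas" is a list of rows, each a list of 7 numbers: the shift along the tool's x, y, z in units of 500 mm (1.0 is 500 mm), then the turn, a rotation vector about the tool's x, y, z in units of 120 degrees (1.0 is 120 degrees), then the closure, from 0 (fully open) to 1 (shut). A call has 1 to 10 rows; each row is the pose to reach, as a shift and turn from the pose commanded when the call began, along the tool's axes at that moment; what a row does not reach only later rows make up. A row lasts 1/10 s, in which the tool goes at most 50 mm and 8.59 degrees, less where a joint would pass 70% of its speed; a pose out of reach is approached as far as the arm can. A call with a number of a shift or a turn outside -1 to 1 is refused whole. A call with a gripper value outside its range is refused whole. The fingers move at their own pace and stop on an object; "newtons" is the grip in N (left out, the last holds). Time passes only in rows, so rows that repeat a pose let the fingers close. It gives the time, the measured TCP pose, the force, the opening and the grip force at its end, in the units of the state.
- observe(): the state, without advancing time (a new reading comes with each control period).
- grab_frame(name): name is "scene" or "side" or "wrist"; returns the picture (384x512x3 uint8, red, green, blue); there is no depth.
- get_calibration(name): a dict with "fovy" (degrees; the focal length in pixels is half the picture's height over the tangent of half this angle, whatever the lens; pixels are square), "cx", "cy" (the principal point, pixels), "xyz" and "rotation" of the camera in the world. Camera axes: x right, y down, z forward; pixel columns grow to the right and rows downward; lengths in m; the calibration is good to about 2 mm. The wrist camera is an equidistant fisheye: a pixel r from the principal point sees the ray r / f radians off the axis. A picture is of the moment at which its call begins: read the wrist's pose just before it. get_calibration takes no time and is no camera call; for the wrist camera it gives the pose at the moment of the call.
- job_done(): hands the job in; it is judged then, once.
The state is a dict: "clock": time; "qpos": joint angles; "qd": joint speeds; "joint_efforts": joint torques, N m; "position": TCP position; "tool_rot": TCP orientation; "force": force on the tool from outside, world axes, zero at the start; "moment": the same for the moment, N m; "grip_width": finger opening in m; "finger_force": force on a finger pad.
Only numpy, scipy, OpenCV 4.12 (cv2) and the standard library are available. Lean on these libraries where they do the work, as an engineer would, in place of code of your own. Each camera call takes 0.05 s, during which the arm holds its last target. There are 200 camera calls.

## Working session

There is one attempt and no reset: what is moved stays moved. The work goes in short steps, Python scripts to look and compute and a tool call to move; the robot and the scene stay as the last step left them, time stands still between calls to the robot, and variables do not carry over. Pictures are saved under pics/ and viewed, at most 13 in all, crops included, and the job is handed in when it is done.

Besides the shell and the picture viewer there is one more tool, called after "Emit:" as name(argument=value, ...) on one line, values as JSON. play_rows: Moves the arm, as the interface text tells. Its arguments: {"type":"object","properties":{"deltas":{"type":"array"},"newtons":{"type":"number"}},"required":["deltas"]}

```bash
mkdir -p pics; cat > h.py <<'E'
from workcell import *
import numpy as np, cv2
from scipy.spatial.transform import Rotation as R
def save(n,f): 
    im=grab_frame(n); cv2.imwrite(f,im[:,:,::-1]); return im
E
python3 - <<'E'
from h import *
a=save("scene","pics/a.png"); b=save("side","pics/b.png")
o=observe(); print(o)
for n in("scene","side","wrist"): print(n,get_calibration(n))
cv2.imwrite("pics/ab.png",cv2.resize(np.hstack([a,b])[:,:,::-1],(800,300)))
E
```

```text
{'clock': 0.1, 'qpos': array([-1.19021334,  0.52194579, -0.03634525,  1.59993026,  0.02120996,
        1.02111078, -0.11280235]), 'qd': array([-1.39072136e-03, -1.23181983e-03, -2.84725407e-04, -1.63566377e-03,
        5.13686913e-05, -1.15985259e-03, -7.81145205e-05]), 'joint_efforts': array([ 4.38790055e-03, -9.28465748e+01,  1.98488496e+00, -3.70532405e+01,
        1.82458892e-02,  5.36684529e-03, -2.58002831e-05]), 'position': array([0.2721884 , 0.56228887, 0.23079589]), 'tool_rot': array([-3.14058623e+00,  7.01070509e-05,  2.69081666e+00]), 'force': array([-0.27167791, -0.45299787, -0.49043427]), 'moment': array([ 0.00021982,  0.01632277, -0.01243128]), 'finger_force': 0.0, 'grip_width': 0.08548582296322545}
scene {'fovy': 57.10652898049979, 'cx': 255.94331779463812, 'cy': 195.39522517186063, 'xyz': array([1.23706958, 0.69853298, 0.77207263]), 'rotation': array([-2.18136449, -0.02466942,  2.37607858])}
side {'fovy': 45.155791673327315, 'cx': 256.2789566708154, 'cy': 189.22664645177736, 'xyz': array([ 0.43948406, -1.07254368,  0.72439368]), 'rotation': array([-2.09776411, -0.02678426, -0.09475495])}
wrist {'fovy': 65.70646984690485, 'cx': 254.48186127947852, 'cy': 188.5763305719902, 'xyz': array([0.20830787, 0.59372674, 0.37365216]), 'rotation': array([2.85685068e+00, 5.20303408e-04, 1.11987803e+00])}
```

View pics/a.png

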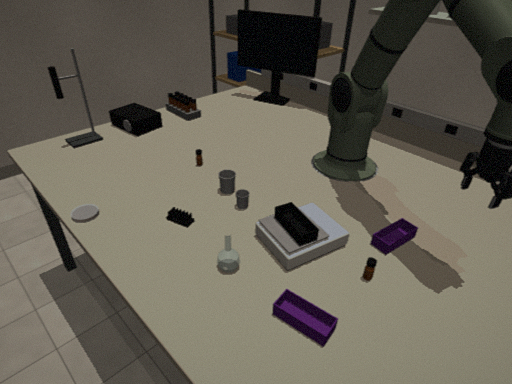

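View pics/b.png

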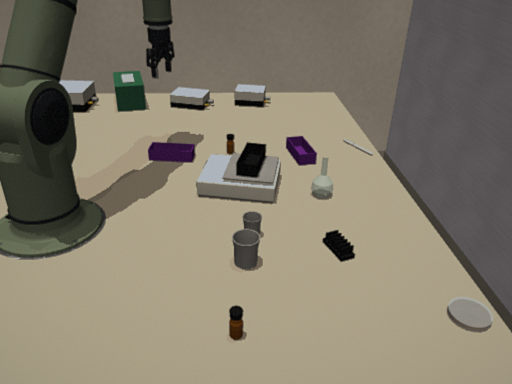

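The scene picture shows the balance with the black boat at (296,224) and purple look-alikes at (394,236) and (305,316). Two cups could be meant: scene (227,181)/side (246,249), and scene (242,199)/side (252,223). The first looks larger in the scene view although it is farther from that camera, so it fits; I'll confirm it in an enlarged crop.

```bash
python3 - <<'E'
from h import *
a=cv2.imread("pics/a.png");b=cv2.imread("pics/b.png")
A=cv2.resize(a[160:280,200:360],(800,600),interpolation=cv2.INTER_CUBIC)
B=cv2.resize(b[135:275,190:350],(686,600),interpolation=cv2.INTER_CUBIC)
g=lambda x:np.clip(255*(x/255.)**.7,0,255).astype(np.uint8)
cv2.imwrite("pics/A.png",g(A));cv2.imwrite("pics/B.png",g(B))
E
```

```text
(no output)
```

View pics/A.png

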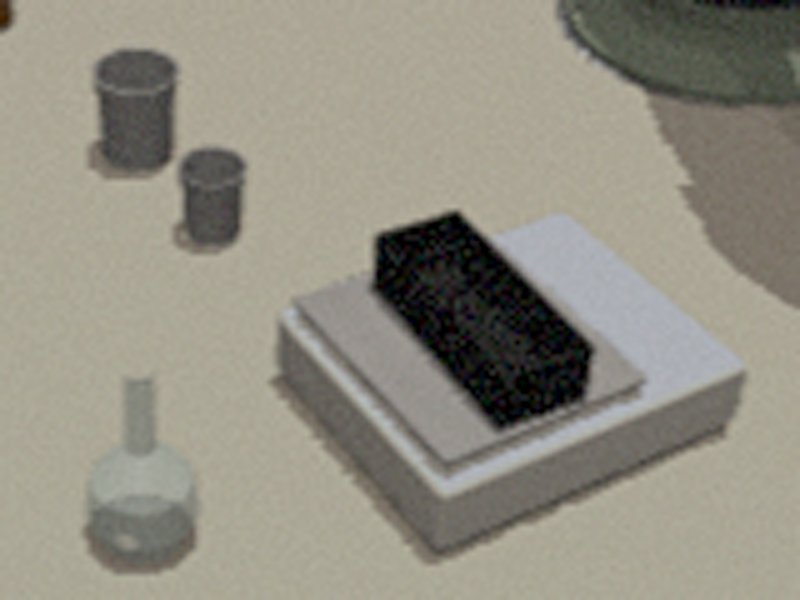

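View pics/B.png

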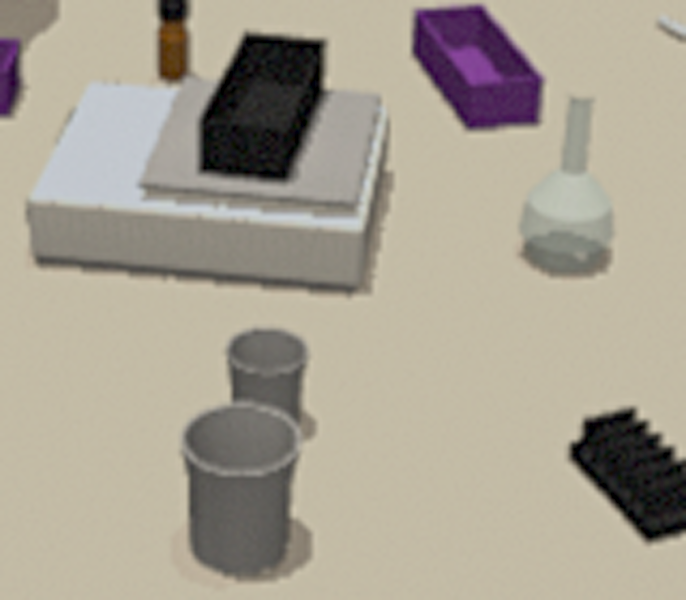

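Crop A: the larger cup's rim is centred at (136,72) with its foot at about (138,150); the small cup is at (213,168). The boat's top corners are (377,237), (460,212) and (592,350). Crop B: the large cup's rim is at (241,439), boat top corners are at (250,36), (325,40) and (203,122), and the pan corners are visible. The larger cup (rim 82 px against 64 px in A) is the target.

```bash
cat >> h.py <<'E'
def ray(n,u,v,c=None):
    c=c or get_calibration(n); f=192/np.tan(np.radians(c["fovy"]/2))
    x=np.array([(u-c["cx"])/f,(v-c["cy"])/f,1.])
    if n=="wrist":
        r=np.hypot(x[0],x[1]); x=np.array([x[0]/r*np.sin(r),x[1]/r*np.sin(r),np.cos(r)])
    x=R.from_euler("xyz",c["rotation"]).apply(x); return c["xyz"],x/np.linalg.norm(x)
def tri(rs):
    M=sum(np.eye(3)-np.outer(d,d) for p,d in rs); b=sum((np.eye(3)-np.outer(d,d))@p for p,d in rs)
    X=np.linalg.solve(M,b); return X.round(4),[round(float(np.linalg.norm(np.cross(X-p,d)))*1000,1) for p,d in rs]
def onz(r,z): p,d=r; return (p+d*(z-p[2])/d[2]).round(4)
E
python3 - <<'E'
from h import *
A=lambda u,v:ray("scene",199.5+(u+.5)/5,159.5+(v+.5)/5)
B=lambda u,v:ray("side",189.5+(u+.5)/4.2875,134.5+(v+.5)/4.2857)
for n,a,b in [("cuprim",(136,72),(241,439)),("small rim",(213,168),(267,354)),
 ("boat -x-y?",(377,237),(203,122)),("boat-x-y b",(460,212),(203,122)),("boat a2",(377,237),(290,128)),("boat c",(592,350),(250,36)),
 ("pan far-right",(295,305),(360,203)),("pan far-left",(450,462),(385,97)),("pan nearleft",(643,382),(185,80)),
 ("bal far right",(282,318),(362,223)),("bal near right",(565,215),(30,203)),("bal nearleft",(745,372),(98,85))]:
    print(n,*tri([A(*a),B(*b)]))
print("cup foot on bench", onz(A(138,152),0),onz(B(238,552),0))
for p in [(377,237),(460,212),(592,350)]: print(onz(A(*p),.112))
for p in [(250,36),(325,40),(203,122),(290,128)]: print(onz(B(*p),.112))
for p in [(203,170),(290,180)]: print(onz(B(*p),.07))
for p in [(377,290),(500,428),(585,398)]: print(onz(A(*p),.07))
c=get_calibration("wrist"); o=observe()
Rt=R.from_euler("xyz",o["tool_rot"]);print(Rt.as_matrix().round(3)); print(Rt.inv().apply(c["xyz"]-o["position"]),(Rt.inv()*R.from_euler("xyz",c["rotation"])).as_matrix().round(3))
E
```

```text
cuprim [ 0.5167 -0.1843  0.0735] [0.3, 0.3]
small rim [ 0.5409 -0.0715  0.0544] [0.2, 0.2]
boat -x-y? [0.5323 0.106  0.1061] [24.8, 24.8]
boat-x-y b [0.5127 0.1313 0.111 ] [1.2, 1.2]
boat a2 [0.5716 0.1153 0.1125] [0.1, 0.1]
boat c [0.5564 0.272  0.11  ] [0.8, 0.8]
pan far-right [0.6177 0.0902 0.0675] [0.8, 0.8]
pan far-left [0.6551 0.2515 0.0691] [3.3, 3.3]
pan nearleft [0.5102 0.2837 0.0674] [1.4, 1.4]
bal far right [0.6201 0.0832 0.0549] [0.7, 0.7]
bal near right [0.3937 0.1311 0.0507] [0.8, 0.8]
bal nearleft [0.4429 0.3122 0.0523] [0.9, 0.9]
cup foot on bench [ 0.5166 -0.1851  0.    ] [ 0.5153 -0.192   0.    ]
[0.5709 0.1148 0.112 ]
[0.5121 0.132  0.112 ]
[0.5573 0.2732 0.112 ]
[0.5565 0.2664 0.112 ]
[0.6115 0.2573 0.112 ]
[0.5134 0.1277 0.112 ]
[0.5718 0.1162 0.112 ]
[0.5142 0.1367 0.07  ]
[0.5733 0.1195 0.07  ]
[0.5695 0.1167 0.07  ]
[0.6094 0.2532 0.07  ]
[0.5521 0.2705 0.07  ]
[[-0.9    0.436 -0.   ]
 [ 0.436  0.9   -0.001]
 [-0.    -0.001 -1.   ]]
[ 0.0711858   0.00032329 -0.14286166] [[-0.    -0.96  -0.281]
 [ 1.    -0.     0.   ]
 [-0.    -0.281  0.96 ]]
```

```bash
cat >> h.py <<'E'
def tool(psi,tilt,roll=0):
    "tool x up-ish; z has azimuth psi (deg), tilt below horizontal (deg), then roll about tool z"
    p,t=np.radians([psi,tilt]); z=np.array([np.cos(p)*np.cos(t),np.sin(p)*np.cos(t),-np.sin(t)])
    y=np.array([np.sin(p),-np.cos(p),0]); x=np.cross(y,z)
    return R.from_matrix(np.c_[x,y,z])*R.from_rotvec([0,0,np.radians(roll)])
def rel(p,Rn,p0,R0):
    return (R0.inv().apply(np.array(p)-p0)/.5).round(4),((R0.inv()*Rn).as_rotvec()/np.radians(120)).round(4)
def cur():
    o=observe(); return o["position"],R.from_euler("xyz",o["tool_rot"])
def log():
    import json; o=observe()
    open("log.txt","a").write(json.dumps([list(o[k]) for k in("qpos","position","tool_rot")])+"\n"); return o
E
python3 - <<'E'
from h import *
log(); p,r=cur()
print(rel([.5,.3,.3],tool(67,90),p,r))
print(rel([.5,-.05,.3],tool(-20,90),np.array([.5,.3,.3]),tool(67,90)))
print(rel([.5,-.05,.3],tool(-20,50),np.array([.5,-.05,.3]),tool(-20,90)))
for n,a,b in [("vialR",ray("side",236,337),0),("vialL",ray("scene",369,279),0),("flask",ray("scene",228,270),0),("holder",ray("scene",181,221),0)]: print(n,onz(a,b))
E
```

```text
(array([-0.6387, -0.2738, -0.1381]), array([-4.000e-04,  4.000e-04,  7.264e-01]))
(array([-0.6444,  0.2735, -0.    ]), array([-0.   , -0.   ,  0.725]))
(array([0., 0., 0.]), array([0.    , 0.3333, 0.    ]))
vialR [ 0.48   -0.4206  0.    ]
vialL [0.5068 0.4365 0.    ]
flask [0.7832 0.1358 0.    ]
holder [ 0.7565 -0.1452  0.    ]
```

Emit:
play_rows(deltas=[[-0.64,-0.274,-0.138,0,0,0.726,0],[-0.64,-0.274,-0.138,0,0,0.726,0],[-0.64,-0.274,-0.138,0,0,0.726,0],[-0.64,-0.274,-0.138,0,0,0.726,0],[-0.64,-0.274,-0.138,0,0,0.726,0],[-0.64,-0.274,-0.138,0,0,0.726,0],[-0.64,-0.274,-0.138,0,0,0.726,0],[-0.64,-0.274,-0.138,0,0,0.726,0],[-0.64,-0.274,-0.138,0,0,0.726,0],[-0.64,-0.274,-0.138,0,0,0.726,0]])

```text
clock: 1.1
position: [0.5008, 0.2993, 0.3001]
tool_rot: [-3.141, 0.0, 1.184]
force: [-0.3, -0.2, -0.0]
grip_width: 0.0854
finger_force: 0.0
```

```bash
python3 -c "
from h import *
o=log();print(o['qpos'].round(3),o['position'],o['tool_rot'],o['clock'])
p,r=cur();print(rel([.5,-.05,.3],tool(-20,90),p,r))"
```

```text
[-0.918  0.412  0.391  1.644 -0.17   1.12  -0.869] [0.50079844 0.29930957 0.30009128] [-3.14129618e+00  3.73206743e-04  1.18366256e+00] 1.1
(array([-6.475e-01,  2.623e-01,  3.000e-04]), array([0.000e+00, 3.000e-04, 7.318e-01]))
```

Emit:
play_rows(deltas=[[-0.65,0.264,0,0,0,0.73,0],[-0.65,0.264,0,0,0,0.73,0],[-0.65,0.264,0,0,0,0.73,0],[-0.65,0.264,0,0,0,0.73,0],[-0.65,0.264,0,0,0,0.73,0],[-0.65,0.264,0,0,0,0.73,0],[-0.65,0.264,0,0,0,0.73,0],[-0.65,0.264,0,0,0,0.73,0],[-0.65,0.264,0,0,0,0.73,0],[-0.65,0.264,0,0,0,0.73,0]])

```text
clock: 2.1
position: [0.5025, -0.0514, 0.3002]
tool_rot: [3.142, 0.0, -0.316]
force: [0.6, -0.0, -0.2]
grip_width: 0.0849
finger_force: 0.0
```

```bash
python3 -c "
from h import *
o=log();print(o['qpos'].round(3),o['position'],o['tool_rot'],o['clock'])
p,r=cur();print(rel([.5,-.05,.3],tool(-20,40),p,r))"
```

```text
[-0.664  0.346  0.851  1.851 -0.294  1.075 -1.587] [ 0.50248528 -0.05139426  0.30018545] [ 3.14156691e+00  2.95918944e-04 -3.16363224e-01] 2.1
(array([-0.0056, -0.0011,  0.0004]), array([-0.0068,  0.4168,  0.0146]))
```

Emit:
play_rows(deltas=[[0,0,0,0,0.417,0,0],[0,0,0,0,0.417,0,0],[0,0,0,0,0.417,0,0],[0,0,0,0,0.417,0,0],[0,0,0,0,0.417,0,0],[0,0,0,0,0.417,0,0],[0,0,0,0,0.417,0,0]])

```text
clock: 2.8
position: [0.5287, -0.0475, 0.3001]
tool_rot: [3.108, -0.697, -0.299]
force: [43.4, -24.3, 26.8]
grip_width: 0.0857
finger_force: 0.0
```

```bash
python3 -c "
from h import *
o=log();print(o['qpos'].round(3),o['position'],o['tool_rot'],o['clock'])
p,r=cur();print(r.as_matrix().round(3));print(rel([.5,-.05,.3],tool(-20,20),p,r))"
```

```text
[-1.471  0.217  1.424  2.337  0.55   0.16  -2.521] [ 0.5287053  -0.04748049  0.30006349] [ 3.10780471 -0.69732118 -0.29945305] 2.8
[[ 0.732 -0.316  0.603]
 [-0.226 -0.949 -0.222]
 [ 0.642  0.026 -0.766]]
(array([-0.041 ,  0.0229, -0.0334]), array([-0.0039,  0.25  ,  0.018 ]))
```

```bash
cat > kin.py <<'E'
import json,itertools,numpy as np
from scipy.spatial.transform import Rotation as R
from scipy.optimize import least_squares
def frames(q,s,b):
    T=R.from_euler("z",b[0]); out=[]
    for i in range(7):
        T=T*R.from_euler("zyzyzyz"[i],s[i]*q[i]+(b[1] if i==6 else 0)); out.append(T)
    return out
def A(q,s,b):
    F=frames(q,s,b); e=np.eye(3); z=e[2];x=e[0]
    return np.c_[z,F[1].apply(z),F[2].apply(x),F[3].apply(x),F[3].apply(z),F[5].apply(x),F[6].apply(z)]
def data(): return [list(map(np.array,json.loads(l))) for l in open("log.txt")]
def fit():
    D=data(); best=None
    for s in itertools.product([1,-1],repeat=4):
        S=[s[0],1,s[1],1,s[2],1,s[3]]
        for b0 in itertools.product([0,1.57,3.14,-1.57],repeat=2):
            f=lambda b:np.concatenate([(frames(q,S,b)[6].inv()*R.from_euler("xyz",e)).as_rotvec() for q,p,e in D])
            r=least_squares(f,b0)
            if best is None or r.cost<best[0]-1e-9: best=(r.cost,S,r.x)
    c,S,b=best
    M=np.vstack([A(q,S,b) for q,p,e in D]); y=np.concatenate([p for q,p,e in D])
    l,res,rk,sv=np.linalg.lstsq(M,y,rcond=None)
    print("cost",c,S,b.round(4),"len",l.round(4),"res mm",(1000*(M@l-y)).round(1).reshape(-1,3).tolist(),"sv",sv.round(3))
    return S,b,l
if __name__=="__main__": fit()
E
python3 kin.py
```

```text
cost 6.069735528032961e-28 [-1, 1, -1, 1, -1, 1, -1] [0.     1.5708] len [ 0.5512  0.4348  0.0084  0.0886  0.4943 -0.0144  0.3542] res mm [[-62.1, 13.4, 4.8], [-8.3, 24.6, -1.9], [4.7, -4.7, -5.7], [-2.0, -2.5, 2.8]] sv [3.93  3.391 0.726 0.556 0.336 0.307 0.118]
```

Emit:
play_rows(deltas=[[-0.04,0.01,-0.03,0,-0.417,0,0],[-0.04,0.01,-0.03,0,-0.417,0,0],[-0.04,0.01,-0.03,0,-0.417,0,0],[-0.04,0.01,-0.03,0,-0.417,0,0],[-0.04,0.01,-0.03,0,-0.417,0,0],[-0.04,0.01,-0.03,0,-0.417,0,0],[-0.04,0.01,-0.03,0,-0.417,0,0]])

```text
clock: 3.5
position: [0.5051, -0.0456, 0.3005]
tool_rot: [3.099, -0.045, -0.335]
force: [-0.8, 0.6, 0.3]
grip_width: 0.0848
finger_force: 0.0
```

```bash
python3 -c "
from h import *
o=log();print(o['qpos'].round(3),o['position'],o['tool_rot'],o['clock'],o['force'])
import kin;kin.fit()"
```

```text
[-0.738  0.334  0.875  1.872 -0.238  1.028 -1.68 ] [ 0.50510081 -0.04561816  0.30051348] [ 3.09908768 -0.04467596 -0.33467122] 3.5 [-0.78811672  0.63725056  0.26035074]
cost 5.545289328502474e-26 [-1, 1, -1, 1, -1, 1, -1] [0.     1.5708] len [ 0.5442  0.4401  0.0121  0.0866  0.491  -0.0097  0.353 ] res mm [[-62.1, 12.8, 5.2], [-10.1, 25.1, -1.0], [3.4, -1.9, -4.1], [-3.1, -3.2, 3.8], [4.6, -2.6, -4.0]] sv [4.402 3.804 0.743 0.564 0.396 0.323 0.146]
```

```bash
python3 - <<'E'
import kin,numpy as np,itertools
D=kin.data(); S=[-1,1,-1,1,-1,1,-1];b=[0,np.pi/2]
e=np.eye(3);x,yy,z=e
def cols(q):
    F=kin.frames(q,S,b)
    return {"x0":F[0].apply(x),"y0":F[0].apply(yy),"bx":x,"by":yy,"y1":F[1].apply(yy),"x1":F[1].apply(x),"y3":F[3].apply(yy),"y5":F[5].apply(yy),"z5":F[5].apply(z),"x6":F[6].apply(x),"y6":F[6].apply(yy)}
M=np.vstack([kin.A(q,S,b) for q,_,_ in D]);y=np.concatenate([p for _,p,_ in D])
C=[cols(q) for q,_,_ in D]
r=[]
for k in (1,2):
  for c in itertools.combinations(C[0],k):
    N=np.c_[M,np.vstack([np.c_[tuple(d[i] for i in c)] for d in C])]
    l,_,rk,sv=np.linalg.lstsq(N,y,rcond=None); r.append((1000*np.abs(N@l-y).max(),c,l.round(4),sv[-1].round(3)))
r.sort(key=lambda t:t[0])
for t in r[:10]: print(t)
print([t for t in r if len(t[1])==1][:3])
E
```

```text
(np.float64(0.012849716915633302), ('y1', 'y3'), array([ 3.206e-01,  5.299e-01, -3.000e-04,  1.000e-04,  4.207e-01,
       -3.000e-04,  3.284e-01, -2.130e-02, -3.780e-02]), np.float64(0.071))
(np.float64(0.012849716915730447), ('y0', 'y3'), array([ 3.206e-01,  5.299e-01, -3.000e-04,  1.000e-04,  4.207e-01,
       -3.000e-04,  3.284e-01, -2.130e-02, -3.780e-02]), np.float64(0.071))
(np.float64(0.36755633768126295), ('bx', 'y3'), array([ 3.183e-01,  4.910e-01,  1.000e-04, -2.250e-02,  4.070e-01,
       -1.480e-02,  3.182e-01,  1.080e-02, -4.940e-02]), np.float64(0.094))
(np.float64(1.0471742654315497), ('x0', 'y3'), array([ 0.4019,  0.431 ,  0.0114, -0.0128,  0.4134, -0.001 ,  0.333 ,
        0.0371, -0.059 ]), np.float64(0.048))
(np.float64(1.237157923233978), ('y0', 'bx'), array([ 0.329 ,  0.6565, -0.0019,  0.0742,  0.4654,  0.047 ,  0.362 ,
       -0.0906, -0.0349]), np.float64(0.102))
(np.float64(1.237157923234089), ('bx', 'y1'), array([ 0.329 ,  0.6565, -0.0019,  0.0742,  0.4654,  0.047 ,  0.362 ,
       -0.0349, -0.0906]), np.float64(0.102))
(np.float64(1.4802832626316584), ('y1'
[... 358 characters left out ...]
, -0.0087, -0.0185,  0.4273, -0.0058,  0.3383,
        0.0361, -0.0588]), np.float64(0.043))
(np.float64(1.826576356313017), ('bx', 'y5'), array([ 0.2743,  0.476 ,  0.0453, -0.0335,  0.4149,  0.0289,  0.2436,
        0.0092, -0.0503]), np.float64(0.08))
[(np.float64(4.391555169618644), ('y5',), array([ 0.2334,  0.4689,  0.064 , -0.0601,  0.401 ,  0.0373,  0.2191,
       -0.0572]), np.float64(0.12)), (np.float64(4.424645960381723), ('y3',), array([ 0.2773,  0.4848,  0.0151, -0.0522,  0.3895, -0.012 ,  0.3012,
       -0.0573]), np.float64(0.131)), (np.float64(7.206122816327931), ('y1',), array([ 0.414 ,  0.6059, -0.0275,  0.1007,  0.4819,  0.0203,  0.3795,
       -0.0586]), np.float64(0.146))]
```

```bash
cat > fk.py <<'E'
import numpy as np, json
from scipy.spatial.transform import Rotation as R
from scipy.optimize import least_squares
import kin
S=[-1,1,-1,1,-1,1,-1];B=[0,np.pi/2]
lo=np.array([-2.91,-.3,-1.5,.17,-1.26,.16,-2.52]);hi=np.array([2.91,2.13,1.42,2.43,4.41,1.93,2.52])
vm=.7*np.array([1.89,1.89,2.39,2.39,3.01,3.01,3.01])
def cols(q):
    F=kin.frames(q,S,B);e=np.eye(3)
    return np.c_[e[2],F[1].apply(e[2]),F[3].apply(e[2]),F[6].apply(e[2]),F[0].apply(e[1]),F[3].apply(e[1])],F[6]
D=kin.data()
l=np.linalg.lstsq(np.vstack([cols(q)[0] for q,_,_ in D]),np.concatenate([p for _,p,_ in D]),rcond=None)[0]
def fk(q): M,T=cols(q); return M@l,T
def err(q,p,T): P,Q=fk(q); return np.r_[p-P,(T*Q.inv()).as_rotvec()]
def jac(q):
    P,Q=fk(q); J=np.zeros((6,7))
    for i in range(7):
        d=q.copy();d[i]+=1e-5;P2,Q2=fk(d);J[:,i]=np.r_[P2-P,(Q2*Q.inv()).as_rotvec()]/1e-5
    return J
def sim(q,p,T,n,sub=4):
    "n rows towards (p,T): pseudo-inverse steps"
    q=q.copy();P,Q=fk(q)
    for k in range(n*sub):
        dp=p-P;rv=(T*Q.inv()).as_rotvec(); f=min(1,.05/sub/max(1e-9,np.linalg.norm(dp)),np.radians(8.59)/sub/max(1e-9,np.linalg.norm(rv)))
        P2=P+f*dp;Q2=R.from_rotvec(f*rv)*Q; q0=q.copy()
        for _ in range(3):
            J=jac(q);q=q+J.T@np.linalg.solve(J@J.T+1e-6*np.eye(6),err(q,P2,Q2))
            q=np.clip(np.clip(q,q0-vm*.1/sub,q0+vm*.1/sub),lo,hi)
        P,Q=fk(q)
    return q
def ik(p,T,q0,w=.02):
    m=(lo+hi)/2;h=(hi-lo)/2
    f=lambda q:np.r_[err(q,p,T)*[10,10,10,3,3,3],w*((q-m)/h)**3]
    r=least_squares(f,np.clip(q0,lo+1e-3,hi-1e-3),bounds=(lo,hi),max_nfev=60)
    e=err(r.x,p,T); return r.x,np.linalg.norm(e[:3])<.004 and np.linalg.norm(e[3:])<.03, np.min(np.minimum(r.x-lo,hi-r.x))
if __name__=="__main__":
    print(l.round(4))
    for a,b in((0,1),(1,2)): print(D[b][0].round(3),sim(D[a][0],D[b][1],R.from_euler("xyz",D[b][2]),10).round(3))
E
python3 fk.py; cat > srch.py <<'E'
from fk import *
from h import tool
rng=np.random.default_rng(0); seeds=[D[-1][0]]+[rng.uniform(lo,hi) for _ in range(5)]
def best(p,T):
    bb=(-1,None)
    for s in seeds:
        q,ok,m=ik(p,T,s)
        if ok and m>bb[0]: bb=(m,q)
    return bb
if __name__=="__main__":
  for tau in(20,35):
    for psi in range(-120,121,20):
      T=tool(psi,tau); p=np.array([.5165,-.186,.042])+.015*T.apply([0,0,1])
      m,q=best(p,T)
      if q is not None: print(tau,psi,round(m,2),q.round(2))
E
python3 srch.py
```

```text
[ 0.3203  0.5299  0.4206  0.3281 -0.0214 -0.0378]
[-0.918  0.412  0.391  1.644 -0.17   1.12  -0.869] [-0.924  0.412  0.394  1.645 -0.172  1.119 -0.863]
[-0.664  0.346  0.851  1.851 -0.294  1.075 -1.587] [-0.658  0.344  0.842  1.851 -0.29   1.074 -1.592]
20 -120 0.38 [-0.16  1.16 -0.05  1.54  0.82  1.55  1.87]
20 -100 0.48 [-0.18  1.11 -0.15  1.79  1.13  1.45  1.75]
20 -80 0.39 [-0.25  1.08 -0.11  2.04  1.44  1.32  1.58]
20 -60 0.15 [-0.23  1.1  -0.13  2.28  1.84  1.4   1.37]
20 -40 0.0 [ 0.32  1.26 -0.58  2.43  2.42  1.93  1.71]
20 0 0.0 [ 1.7   2.02 -1.39  2.42  2.9   0.9  -2.52]
20 20 0.14 [ 1.78  1.84 -1.36  2.24  2.27  0.38 -1.96]
20 40 0.16 [ 1.67  1.61 -1.25  2.01  0.47  0.32 -0.18]
20 60 0.64 [ 1.32  1.28 -0.8   1.77 -0.53  0.8   0.78]
20 80 0.74 [ 1.17  1.3  -0.76  1.52 -0.32  1.16  0.68]
20 100 0.43 [ 1.01  1.36 -0.77  1.28 -0.15  1.5   0.68]
20 120 0.13 [ 0.8   1.38 -0.64  1.07 -0.09  1.8   0.83]
35 -120 0.43 [ 0.09  1.05 -0.37  1.63  0.95  1.5   1.8 ]
35 -100 0.52 [ 0.09  1.   -0.44  1.85  1.22  1.41  1.77]
35 -80 0.35 [ 0.    0.94 -0.35  2.08  1.49  1.25  1.71]
35 -60 0.14 [ 0.05  0.94 -0.36  2.29  1.89  1.25  1.62]
35 -40 0.0 [ 0.69  1.22 -0.99  2.43  2.37  1.72  2.15]
35 0 0.0 [ 1.13  1.12 -0.83  2.43  3.15  0.92  2.52]
35 20 0.12 [ 1.62  1.57 -1.38  2.27  2.2   0.54 -2.19]
35 40 0.21 [ 1.59  1.45 -1.29  2.06  1.05  0.38 -0.92]
35 60 0.51 [ 1.17  1.07 -0.67  1.85 -0.6   0.67  0.74]
35 80 0.77 [ 1.11  1.14 -0.73  1.62 -0.24  0.99  0.6 ]
35 100 0.63 [ 0.92  1.16 -0.59  1.42 -0.19  1.3   0.75]
35 120 0.38 [ 0.73  1.19 -0.47  1.25 -0.12  1.55  0.93]
```

```bash
cat > pour.py <<'E'
from srch import *
C=np.array([.563,.193,0]);EY=np.array([.27,.963,0]);EY/=np.linalg.norm(EY)
def pourpose(tau,daz,phi,dip,lipz=.135,back=.04):
    "tool pose with cup dipped; phi=spin of tool about cup axis"
    d=np.array([np.cos(np.radians(daz)),np.sin(np.radians(daz)),0]);dl=np.radians(dip)
    a=np.cos(dl)*d-np.sin(dl)*np.array([0,0,1]); n=np.sin(dl)*d+np.cos(dl)*np.array([0,0,1])
    T0=tool(0,tau); # cup axis up
    Ra=R.from_matrix(np.c_[np.cross(n,a),n,a]) # maps cup z->a
    T=Ra*R.from_euler("z",phi,degrees=True)*T0
    s=np.sign(d@EY); lip=C-s*back*EY+[0,0,lipz]
    c=lip-.0375*a+.034*n; p=c+.0045*a+.015*T.apply([0,0,1])
    return p,T,c
if __name__=="__main__":
  res=[]
  for tau in(20,35):
    for daz in (34,54,74,94,114,-66,-86,-106,-126,-146):
      for phi in range(0,360,20):
        p,T,c=pourpose(tau,daz,phi,30)
        z=T.apply([0,0,1])
        if z[2]>.1 : continue
        m,q=best(p,T)
        if q is not None and m>.2: res.append((m,tau,daz,phi,q.round(2),z.round(2)))
  res.sort(key=lambda t:-t[0])
  for t in res[:40]: print(*t[:4],t[4],t[5])
E
sed -i 's/range(5)/range(3)/' srch.py; time python3 pour.py
```

```text
0.7168246188613918 20 54 220 [-1.25  1.06  0.69  1.71  0.49  1.18 -1.56] [ 0.23 -0.91 -0.35]
0.6945904073102085 20 114 280 [-0.88  0.78  0.22  1.7   0.65  1.24 -0.69] [ 0.16 -0.76 -0.63]
0.6662355622434051 20 94 260 [-0.95  0.76  0.29  1.76  0.66  1.15 -1.04] [ 0.22 -0.75 -0.63]
0.6480752891720754 20 74 240 [-1.15  0.87  0.53  1.78  0.58  1.09 -1.33] [ 0.26 -0.81 -0.53]
0.6293972476514296 35 94 260 [-1.06  0.93  0.41  1.69  0.66  1.3  -1.07] [ 0.2  -0.89 -0.41]
0.6288748641739359 35 74 220 [-1.34  1.15  0.71  1.8   0.66  1.12 -1.64] [ 0.39 -0.9  -0.17]
0.6178245280511778 20 54 240 [-1.14  1.04  0.75  1.56  0.2   1.31 -1.18] [-0.03 -0.84 -0.53]
0.6078206032966349 35 114 280 [-1.01  0.91  0.31  1.7   0.74  1.32 -0.79] [ 0.24 -0.88 -0.41]
0.6041903683785357 35 74 240 [-1.15  1.04  0.56  1.64  0.55  1.33 -1.32] [ 0.16 -0.93 -0.33]
0.6013263028630729 35 54 200 [-1.34  1.36  0.81  1.64  0.52  1.33 -1.76] [ 0.25 -0.97  0.04]
0.5861282505011916 20 74 260 [-0.94  0.88  0.43  1.56  0.36  1.34 -1.01] [-0.05 -0.77 -0.63]
0.560996055505822 20 54 200 [-1.45  1.28  0.86  1.84  0.58  1.01 -1.79] [ 0
[... 1975 characters left out ...]

0.31628566550334636 20 74 200 [-1.62  1.36  0.96  2.11  0.91  0.58 -2.11] [ 0.72 -0.68 -0.11]
0.3082141189792962 35 -66 280 [ 0.28  0.92 -0.5   1.66 -0.85  1.09 -2.21] [-0.24  0.88 -0.41]
0.3066477256802589 35 114 240 [-0.73  0.79 -0.24  2.12  1.5   1.42 -1.81] [ 0.72 -0.61 -0.33]
0.2882364089902357 35 -86 280 [ 0.55  0.95 -0.85  1.9  -0.97  0.6  -2.2 ] [ 0.08  0.91 -0.41]
0.2774708491608677 35 34 200 [-1.2   1.45  0.89  1.37  0.31  1.65 -1.58] [-0.1  -0.99  0.04]
0.2740565229748406 20 -66 300 [ 0.54  0.87 -0.88  1.97 -0.93  0.43 -1.97] [ 0.14  0.83 -0.53]
0.2720121740197685 20 -66 280 [ 0.08  0.75 -0.28  1.73 -0.88  0.99 -2.25] [-0.16  0.76 -0.63]
real	0m19.715s
user	0m20.120s
sys	0m0.086s
```

```bash
cat > plan.py <<'E'
from pour import *
def run(q,wps,v=True):
    for name,p,T,n in wps:
        q=sim(q,np.array(p),T,n); e=err(q,np.array(p),T)
        if v: print(name,q.round(2),"m %.2f"%np.min(np.minimum(q-lo,hi-q)),"e %.0fmm %.0fdeg"%(1e3*np.linalg.norm(e[:3]),np.degrees(np.linalg.norm(e[3:]))))
    return q
g=np.array([.5165,-.186,.043])
if __name__=="__main__":
  q=D[-1][0]
  for psi,tau in ((50,20),(60,20),(60,30),(75,35)):
    print("R",psi,tau); T=tool(psi,tau);z=T.apply([0,0,1]);G=g+.015*z
    q1=run(q,[("over",(.46,-.25,.28),tool(psi,90),14),("tilt",G-.12*z+[0,0,.06],T,12),("pre",G-.1*z,T,4),("grasp",G,T,3),("up",G+[0,0,.18],T,4)])
    for daz,phi in ((-66,300),(-66,280),(-86,280),(74,220),(94,240)):
      p,P,c=pourpose(tau,daz,phi,30); print(" pour",daz,phi)
      # upright orientation over boat: undo dip
      p0,U,_=pourpose(tau,daz,phi,-85,lipz=.22)
      run(q1,[("carry",p0,U,16),("pour",p,P,16)])
E
python3 plan.py
```

```text
R 50 20
over [-0.06  0.35  0.59  1.83 -0.22  1.03 -0.09] m 0.60 e 0mm 0deg
tilt [ 0.91  0.91  0.12  1.9  -1.23  1.41  1.28] m 0.03 e 0mm 0deg
pre [ 0.93  1.03  0.05  1.89 -1.26  1.32  1.36] m 0.00 e 0mm 0deg
grasp [ 0.98  1.09 -0.25  1.92 -1.26  1.03  1.36] m 0.00 e 12mm 2deg
up [ 0.98  0.74 -0.26  1.99 -1.25  1.14  1.07] m 0.01 e 0mm 0deg
 pour -66 300
carry [ 2.27  2.13 -1.5   2.43 -1.26  0.16  2.52] m 0.00 e 564mm 80deg
pour [ 1.12  1.89 -1.5   1.88  0.48  0.87  2.52] m 0.00 e 149mm 62deg
 pour -66 280
carry [ 2.38  2.13 -1.5   2.43 -1.26  0.16  2.52] m 0.00 e 608mm 86deg
pour [ 1.    1.82 -1.5   1.71  0.35  1.14  2.52] m 0.00 e 151mm 55deg
 pour -86 280
carry [ 2.43  2.13 -1.5   2.43 -1.26  0.16  2.52] m 0.00 e 632mm 96deg
pour [ 1.11  1.65 -1.5   1.94  0.41  0.71  2.52] m 0.00 e 126mm 41deg
 pour 74 220
carry [ 1.87  2.13 -1.5   2.43 -1.26  0.16  2.52] m 0.00 e 274mm 67deg
pour [ 2.55  2.13 -1.5   2.43 -1.26  0.16  2.52] m 0.00 e 567mm 109deg
 pour 94 240
carry [ 0.99  1.03 -1.14  2.16 -1.26  0.24  1.09] m 0.00 e 0mm 0deg
pour [-0.96  0.65  0.9   2.35  0.73  0.24 -1.32] m 0.08 e
[... 2653 characters left out ...]
 281mm 127deg
pour [ 0.96  1.78 -1.5   1.88  0.6   0.73  2.52] m 0.00 e 109mm 46deg
 pour -66 280
carry [ 1.65  1.52 -1.5   2.43 -1.26  0.16  2.52] m 0.00 e 296mm 142deg
pour [ 0.83  1.68 -1.5   1.67  0.46  1.02  2.52] m 0.00 e 101mm 37deg
 pour -86 280
carry [ 1.68  1.48 -1.5   2.43 -1.26  0.16  2.52] m 0.00 e 313mm 157deg
pour [ 0.88  1.52 -1.5   1.9   0.61  0.56  2.52] m 0.00 e 38mm 15deg
 pour 74 220
carry [ 1.49  1.71 -1.5   2.43 -1.26  0.16  1.86] m 0.00 e 169mm 66deg
pour [ 2.35  2.13 -1.5   2.43 -1.26  0.16  2.52] m 0.00 e 480mm 122deg
 pour 94 240
carry [ 0.7   0.67 -0.82  2.14 -1.26  0.35  0.85] m 0.00 e 0mm 0deg
pour [-1.29  0.97  0.88  2.12  0.56  0.63 -1.36] m 0.31 e 132mm 19deg
```

```bash
cat > plan2.py <<'E'
from plan import *
q=D[-1][0]
for psi,tau in ((65,25),(70,25),(75,30)):
  print("R",psi,tau); T=tool(psi,tau);z=T.apply([0,0,1]);G=g+.015*z
  q1=run(q,[("over",(.46,-.25,.28),tool(psi,90),14),("tilt",G-.12*z+[0,0,.06],T,12),("pre",G-.1*z,T,4),("grasp",G,T,3),("up",G+[0,0,.18],T,4)])
  for daz,phi in ((74,270),(74,255),(85,255),(74,285)):
    print(" pour",daz,phi)
    w=[("carry %d"%d,)+pourpose(tau,daz,phi,d,lipz=lz)[:2]+(n,) for d,lz,n in ((-89,.25,12),(-45,.22,8),(-10,.15,8),(10,.135,5),(30,.135,5),(45,.135,5))]
    run(q1,w)
E
python3 plan2.py
```

```text
R 65 25
over [-0.03  0.34  0.54  1.83 -0.2   1.03  0.15] m 0.60 e 0mm 0deg
tilt [ 0.82  0.93  0.14  1.67 -1.03  1.5   1.13] m 0.23 e 0mm 0deg
pre [ 0.8   1.03  0.11  1.68 -1.06  1.42  1.21] m 0.20 e 0mm 0deg
grasp [ 0.71  1.07  0.04  1.77 -1.17  1.27  1.28] m 0.09 e 0mm 0deg
up [ 0.68  0.76  0.08  1.81 -1.12  1.41  1.04] m 0.14 e 0mm 0deg
 pour 74 270
carry -89 [ 0.61  0.71 -0.57  2.07 -1.26  0.8   0.99] m 0.00 e 0mm 0deg
carry -45 [-0.05  0.4  -0.1   1.94 -0.44  0.7  -0.1 ] m 0.49 e 0mm 0deg
carry -10 [-0.55  0.58  0.17  1.76  0.13  0.98 -0.76] m 0.67 e 0mm 0deg
carry 10 [-0.72  0.75  0.26  1.59  0.26  1.27 -0.91] m 0.66 e 0mm 0deg
carry 30 [-0.82  0.94  0.32  1.41  0.35  1.57 -0.95] m 0.36 e 0mm 0deg
carry 45 [-0.87  1.1   0.36  1.28  0.41  1.78 -0.94] m 0.15 e 0mm 0deg
 pour 74 255
carry -89 [ 1.06  1.   -1.27  2.23 -1.26  0.16  1.04] m 0.00 e 20mm 6deg
carry -45 [ 0.07  0.32 -0.28  2.11 -0.27  0.36 -0.4 ] m 0.20 e 23mm 2deg
carry -10 [-0.56  0.51  0.05  1.91  0.47  0.81 -1.22] m 0.52 e 0mm 0deg
carry 10 [-0.72  0.68  0.11  1.74  0.55  1.14 -1.28] m 0.69 e 0mm 0deg
carry 30 [-0.82
[... 4532 characters left out ...]
22  1.92  0.46  0.77 -1.04] m 0.51 e 0mm 0deg
carry 10 [-0.89  0.71  0.3   1.8   0.57  1.05 -1.15] m 0.63 e 0mm 0deg
carry 30 [-1.    0.9   0.35  1.66  0.63  1.32 -1.16] m 0.61 e 0mm 0deg
carry 45 [-1.05  1.05  0.39  1.57  0.67  1.51 -1.14] m 0.42 e 0mm 0deg
 pour 74 285
carry -89 [ 0.21  0.67 -0.07  1.9  -1.12  1.16  0.94] m 0.14 e 0mm 0deg
carry -45 [-0.31  0.52  0.25  1.76 -0.5   1.07  0.08] m 0.67 e 0mm 0deg
carry -10 [-0.67  0.75  0.44  1.57 -0.12  1.27 -0.4 ] m 0.66 e 0mm 0deg
carry 10 [-0.79  0.93  0.52  1.4   0.    1.51 -0.55] m 0.42 e 0mm 0deg
carry 30 [-0.85  1.12  0.57  1.23  0.11  1.78 -0.63] m 0.15 e 0mm 0deg
carry 45 [-0.91  1.31  0.72  1.1   0.13  1.93 -0.57] m 0.00 e 8mm 1deg
```

```bash
cat > nxt.py <<'E'
from plan import *
import sys
from h import rel,observe,tool
def chain(wps):
    o=observe(); p,r,q=o["position"],R.from_euler("xyz",o["tool_rot"]),o["qpos"]
    for name,P,T,n in wps:
        P=np.array(P);print(name,*[x.tolist() for x in rel(P,T,p,r)],"rows>=%.1f"%max(np.linalg.norm(P-p)/.05,np.degrees((T*r.inv()).magnitude())/8.59)); p,r=P,T
    run(q,wps)
E
python3 - <<'E'
from nxt import *
T=tool(75,30);z=T.apply([0,0,1]);G=g+.015*z
chain([("over",(.46,-.25,.28),tool(75,90),13),("tilt",G-.12*z+[0,0,.06],T,12)])
E
```

```text
over [0.0472, 0.4135, 0.0608] [0.033, 0.0004, -0.785] rows>=11.0
tilt [-0.029, 0.076, 0.249] [0.0, 0.5, 0.0] rows>=7.0
over [-0.    0.34  0.51  1.83 -0.19  1.03  0.31] m 0.60 e 0mm 0deg
tilt [ 0.74  0.92  0.16  1.54 -0.9   1.55  1.07] m 0.36 e 0mm 0deg
```

Emit:
play_rows(deltas=[[0.047,0.41,0.061,0.033,0,-0.7,0],[0.047,0.41,0.061,0.033,0,-0.7,0],[0.047,0.41,0.061,0.033,0,-0.7,0],[0.047,0.41,0.061,0.033,0,-0.7,0],[0.047,0.41,0.061,0.033,0,-0.7,0],[0.047,0.41,0.061,0.033,0,-0.7,0],[0.047,0.41,0.061,0.033,0,-0.7,0],[0.047,0.41,0.061,0.033,0,-0.7,0],[0.047,0.41,0.061,0.033,0,-0.7,0],[0.047,0.41,0.061,0.033,0,-0.7,0]])

```text
clock: 4.5
position: [0.4599, -0.2496, 0.2805]
tool_rot: [3.131, -0.002, 1.06]
force: [-0.8, 0.6, -0.1]
grip_width: 0.0853
finger_force: 0.0
```

```bash
python3 - <<'E'
from nxt import *
o=observe();print(o["qpos"].round(2),o["position"],o["force"])
import h;h.save("wrist","pics/w1.png")
T=tool(75,30);z=T.apply([0,0,1]);G=g+.015*z
chain([("tilt",G-.12*z+[0,0,.06],T,12)])
c=h.get_calibration("wrist");print(c)
E
```

```text
[-0.01  0.33  0.52  1.83 -0.19  1.01  0.07] [ 0.45993573 -0.24962369  0.28052149] [-0.80584538  0.63533215 -0.12715741]
tilt [-0.0114, 0.0784, 0.251] [0.0641, 0.4972, -0.1007] rows>=7.1
tilt [ 0.76  0.92  0.13  1.54 -0.89  1.54  1.06] m 0.37 e 0mm 0deg
{'fovy': 65.70646984690485, 'cx': 254.48186127947852, 'cy': 188.5763305719902, 'xyz': array([ 0.49308604, -0.18640025,  0.423597  ]), 'rotation': array([ 2.85962142, -0.01039384, -0.50058504])}
```

View pics/w1.png

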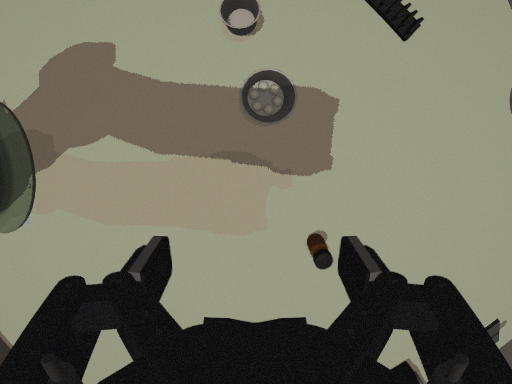

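The wrist view shows the larger cup at (268,96) with the balls inside, the empty small cup at (240,14), and the vial between (315,237) at the foot and (322,260) at the cap. Checking these positions against my estimates.

```bash
python3 - <<'E'
from nxt import *
import h
print("cup",h.onz(h.ray("wrist",268,97),.073),"foot/balls",h.onz(h.ray("wrist",266,96.5),.012),"small",h.onz(h.ray("wrist",240,13),.054),"vial foot",h.onz(h.ray("wrist",316,238),0.01),"cap",h.onz(h.ray("wrist",322,259),.07))
E
```

```text
cup [ 0.5145 -0.1876  0.073 ] foot/balls [ 0.5161 -0.1859  0.012 ] small [ 0.5374 -0.0762  0.054 ] vial foot [ 0.485  -0.4106  0.01  ] cap [ 0.4804 -0.4124  0.07  ]
```

Emit:
play_rows(deltas=[[-0.011,0.078,0.25,0.064,0.497,-0.1,0],[-0.011,0.078,0.25,0.064,0.497,-0.1,0],[-0.011,0.078,0.25,0.064,0.497,-0.1,0],[-0.011,0.078,0.25,0.064,0.497,-0.1,0],[-0.011,0.078,0.25,0.064,0.497,-0.1,0],[-0.011,0.078,0.25,0.064,0.497,-0.1,0],[-0.011,0.078,0.25,0.064,0.497,-0.1,0],[-0.011,0.078,0.25,0.064,0.497,-0.1,0],[-0.011,0.078,0.25,0.064,0.497,-0.1,0],[-0.011,0.078,0.25,0.064,0.497,-0.1,0]])

```text
clock: 5.55
position: [0.4926, -0.2741, 0.1554]
tool_rot: [-3.137, -1.045, 1.285]
force: [0.5, -0.4, 0.2]
grip_width: 0.0856
finger_force: 0.0
```

```bash
python3 - <<'E'
from nxt import *
import h
o=observe();print(o["qpos"].round(2),o["position"],o["force"])
h.save("wrist","pics/w2.png");h.save("side","pics/s2.png")
T=tool(75,30);z=T.apply([0,0,1]);G=g+.015*z
chain([("pre",G-.1*z,T,3),("grasp",G,T,3),("up",G+[0,0,.18],T,4)])
E
```

```text
[ 0.81  0.91  0.05  1.55 -0.86  1.49  1.02] [ 0.49263008 -0.27413686  0.15542739] [ 0.52670545 -0.3916543   0.17656993]
pre [-0.1064, -0.0011, 0.1012] [0.0072, 0.0017, -0.004] rows>=1.5
grasp [0.0, -0.0, 0.2] [0.0, 0.0, 0.0] rows>=2.0
up [0.3118, 0.0, -0.18] [0.0, 0.0, 0.0] rows>=3.6
pre [ 0.79  1.01  0.03  1.56 -0.87  1.41  1.09] m 0.39 e 0mm 0deg
grasp [ 0.71  1.05 -0.03  1.67 -0.95  1.24  1.16] m 0.31 e 0mm 0deg
up [ 0.7   0.76 -0.01  1.7  -0.92  1.41  0.95] m 0.34 e 0mm 0deg
```

View pics/w2.png

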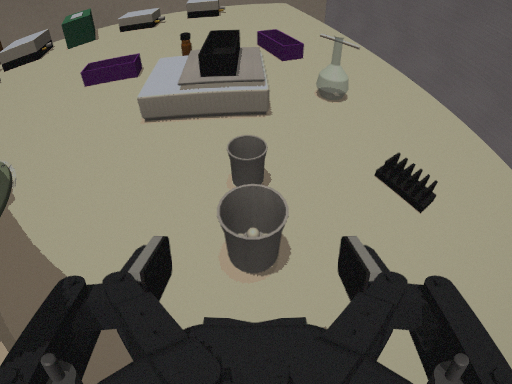

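The wrist view shows the cup between the open fingers, centred at column 253, with the small cup behind it at (247,160). Going in.

Emit:
play_rows(deltas=[[-0.106,-0.002,0.101,0.007,0.002,-0.004,0],[-0.106,-0.002,0.101,0.007,0.002,-0.004,0],[-0.106,-0.002,0.101,0.007,0.002,-0.004,0],[-0.106,-0.002,0.16,0.007,0.002,-0.004,0],[-0.106,-0.002,0.21,0.007,0.002,-0.004,0],[-0.106,-0.002,0.26,0.007,0.002,-0.004,0],[-0.106,-0.002,0.29,0.007,0.002,-0.004,0],[-0.106,-0.002,0.311,0.007,0.002,-0.004,0],[-0.106,-0.002,0.311,0.007,0.002,-0.004,0]])

```text
clock: 6.55
position: [0.522, -0.1694, 0.033]
tool_rot: [3.14, -1.051, 1.311]
force: [0.7, -0.5, -0.1]
grip_width: 0.0853
finger_force: 0.0
```

Emit:
play_rows(deltas=[[0,0,0,0,0,0,0.6],[0,0,0,0,0,0,0.6],[0,0,0,0,0,0,0.6],[0,0,0,0,0,0,0.6],[0,0,0,0,0,0,0.6],[0,0,0,0,0,0,0.6],[0,0,0,0,0,0,0.6]], newtons=40)

```text
clock: 7.25
position: [0.5215, -0.1711, 0.0332]
tool_rot: [3.139, -1.051, 1.309]
force: [-3.2, -3.3, 7.8]
grip_width: 0.0586
finger_force: 39.8
```

```bash
python3 - <<'E'
from nxt import *
o=observe();print(o["qpos"].round(2),o["position"],o["force"],o["tool_rot"],o["grip_width"],o["finger_force"])
import h; p,r=h.cur(); print(r.as_matrix().round(3), (p-.02*r.apply([0,0,1])).round(4))
a=h.save("wrist","pics/w3.png");b=h.save("side","pics/s3.png")
import cv2
cv2.imwrite("pics/c3.png",np.hstack([cv2.resize(b[170:320,150:350],(533,400)),a[:400,180:340] if 0 else cv2.resize(a[100:384,180:380],(267,400))])[:,:,::-1])
E
```

```text
[ 0.71  1.05 -0.04  1.67 -0.96  1.23  1.16] [ 0.52148302 -0.17110534  0.03322505] [-3.240549   -3.28832395  7.81203611] [ 3.13945596 -1.05088781  1.30914518] 0.05864492445038846 39.84240887170017
[[ 0.129  0.965  0.227]
 [ 0.48  -0.26   0.838]
 [ 0.868  0.001 -0.497]] [ 0.517  -0.1879  0.0432]
```

View pics/c3.png

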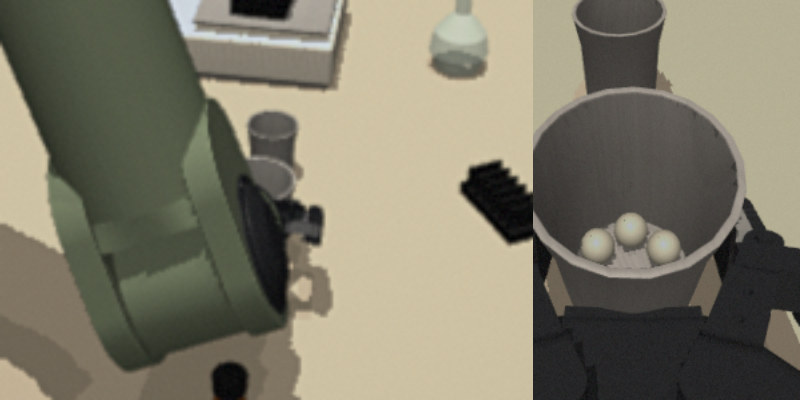

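The crop shows the cup held between the pads (58.6 mm, 40 N) with the balls on its floor. Lifting.

Emit:
play_rows(deltas=[[0.03,0,-0.017,0,0,0,0.6],[0.09,0,-0.052,0,0,0,0.6],[0.17,0,-0.098,0,0,0,0.6],[0.25,0,-0.144,0,0,0,0.6],[0.32,0,-0.185,0,0,0,0.6],[0.38,0,-0.219,0,0,0,0.6],[0.38,0,-0.219,0,0,0,0.6]], newtons=50)

```text
clock: 8.05
position: [0.522, -0.1716, 0.2569]
tool_rot: [3.128, -1.048, 1.32]
force: [0.1, -0.1, -2.7]
grip_width: 0.0583
finger_force: 53.3
```

```bash
sed -i 's/p=c+.0045\*a+.015/p=c+.0055*a+.019/' pour.py; python3 - <<'E'
from nxt import *
o=observe();print(o["position"],o["force"],o["grip_width"],o["finger_force"])
chain([(str(d),)+pourpose(30,80,262,d,lipz=lz)[:2]+(n,) for d,lz,n in ((-50,.25,10),(-25,.20,6),(-10,.14,6))])
for d in (-50,-10,10,30,45):
    p,T,c=pourpose(30,80,262,d); print(d,p.round(3),c.round(3),T.apply([0,0,1]).round(2))
E
```

```text
[ 0.52200145 -0.17159566  0.25693099] [ 0.10419656 -0.0622561  -2.67031418] 0.05830006492061192 53.28564733470557
-50 [0.2356, -0.1, 0.5171] [-0.0367, -0.3317, -0.0191] rows>=5.8
-25 [-0.0305, -0.0045, 0.0548] [-0.0145, -0.2063, -0.0251] rows>=2.9
-10 [0.0103, -0.0123, 0.0952] [-0.0087, -0.1238, -0.0151] rows>=1.7
-50 [-0.14  0.34 -0.01  1.97 -0.47  0.65 -0.06] m 0.46 e 0mm 0deg
-25 [-0.54  0.43  0.2   1.89  0.08  0.78 -0.66] m 0.54 e 0mm 0deg
-10 [-0.72  0.6   0.3   1.84  0.25  0.86 -0.87] m 0.59 e 0mm 0deg
-50 [0.547 0.114 0.115] [0.543 0.105 0.128] [ 0.18  0.31 -0.93]
-10 [0.547 0.111 0.145] [0.545 0.112 0.162] [ 0.06 -0.36 -0.93]
10 [0.548 0.117 0.16 ] [0.547 0.124 0.175] [ 0.01 -0.65 -0.76]
30 [0.55  0.127 0.171] [0.55  0.139 0.183] [-0.03 -0.87 -0.49]
45 [0.552 0.138 0.177] [0.552 0.152 0.186] [-0.05 -0.97 -0.25]
```

Emit:
play_rows(deltas=[[0.025,-0.01,0.05,0,0,0,0.6],[0.06,-0.025,0.13,-0.005,-0.04,-0.002,0.6],[0.1,-0.042,0.21,-0.01,-0.08,-0.005,0.6],[0.14,-0.058,0.3,-0.015,-0.13,-0.008,0.6],[0.175,-0.075,0.38,-0.02,-0.18,-0.01,0.6],[0.205,-0.088,0.45,-0.026,-0.23,-0.013,0.6],[0.225,-0.096,0.495,-0.032,-0.28,-0.016,0.6],[0.236,-0.1,0.517,-0.037,-0.332,-0.019,0.6],[0.236,-0.1,0.517,-0.037,-0.332,-0.019,0.6],[0.236,-0.1,0.517,-0.037,-0.332,-0.019,0.6]])

```text
clock: 9.05
position: [0.546, 0.1182, 0.2265]
tool_rot: [3.052, -0.355, 1.324]
force: [-0.1, 0.3, -2.2]
grip_width: 0.0586
finger_force: 53.3
```

```bash
python3 - <<'E'
from nxt import *
o=observe();print(o["qpos"].round(2),o["position"],o["force"],o["grip_width"],o["finger_force"])
chain([(str(d),)+pourpose(30,80,262,d,lipz=lz)[:2]+(n,) for d,lz,n in ((-25,.18,6),(-15,.135,6))])
E
```

```text
[-0.23  0.34  0.1   1.98 -0.54  0.67 -0.  ] [0.54603107 0.11820516 0.22647932] [-0.14186428  0.32086267 -2.17601463] 0.05859829194183384 53.299452896317234
-25 [-0.0485, -0.0023, 0.0845] [-0.0172, -0.2075, -0.0236] rows>=2.9
-15 [0.007, -0.0094, 0.0734] [-0.0058, -0.0825, -0.01] rows>=1.2
-25 [-0.63  0.47  0.32  1.91 -0.01  0.72 -0.58] m 0.52 e 0mm 0deg
-15 [-0.76  0.59  0.4   1.88  0.1   0.75 -0.72] m 0.55 e 0mm 0deg
```

Emit:
play_rows(deltas=[[-0.012,0,0.021,-0.004,-0.05,-0.006,0.6],[-0.025,-0.001,0.042,-0.009,-0.1,-0.012,0.6],[-0.037,-0.002,0.063,-0.013,-0.155,-0.018,0.6],[-0.048,-0.002,0.084,-0.017,-0.207,-0.024,0.6],[-0.048,-0.002,0.084,-0.017,-0.207,-0.024,0.6],[-0.048,-0.002,0.084,-0.017,-0.207,-0.024,0.6]])

```text
clock: 9.65
position: [0.5466, 0.1068, 0.1776]
tool_rot: [3.018, 0.081, 1.323]
force: [0.1, -0.6, -1.5]
grip_width: 0.0587
finger_force: 53.4
```

```bash
python3 - <<'E'
from nxt import *
import h,cv2
o=observe();print(o["qpos"].round(2),o["position"],o["force"],o["grip_width"],o["finger_force"])
chain([(str(d),)+pourpose(30,80,262,d,lipz=.135)[:2]+(4,) for d in (-12,0,10,20,30,40)])
a=h.save("scene","pics/a4.png");b=h.save("side","pics/b4.png");w=h.save("wrist","pics/w4.png")
cv2.imwrite("pics/c4.png",np.hstack([cv2.resize(a[170:280,230:360],(400,338)),cv2.resize(b[90:200,190:320],(400,338))])[:,:,::-1])
E
```

```text
[-0.66  0.48  0.37  1.91 -0.05  0.72 -0.53] [0.54656466 0.1068116  0.17758028] [ 0.14289414 -0.61677737 -1.50875702] 0.058654405237924416 53.39486214652425
-12 [0.0127, -0.0096, 0.0663] [-0.0094, -0.1081, -0.0144] rows>=1.5
0 [-0.0002, 0.0023, -0.0187] [-0.007, -0.099, -0.0121] rows>=1.4
10 [-0.0005, 0.0019, -0.0156] [-0.0058, -0.0825, -0.01] rows>=1.2
20 [-0.0005, 0.0019, -0.0156] [-0.0058, -0.0825, -0.01] rows>=1.2
30 [-0.0005, 0.0019, -0.0156] [-0.0058, -0.0825, -0.01] rows>=1.2
40 [-0.0005, 0.0019, -0.0156] [-0.0058, -0.0825, -0.01] rows>=1.2
-12 [-0.83  0.62  0.48  1.86  0.08  0.79 -0.71] m 0.57 e 0mm 0deg
0 [-0.94  0.72  0.55  1.77  0.17  0.96 -0.8 ] m 0.66 e 0mm 0deg
10 [-1.01  0.82  0.59  1.7   0.22  1.1  -0.84] m 0.73 e 0mm 0deg
20 [-1.05  0.92  0.61  1.62  0.27  1.23 -0.87] m 0.70 e 0mm 0deg
30 [-1.08  1.02  0.63  1.54  0.31  1.36 -0.87] m 0.57 e 0mm 0deg
40 [-1.1   1.13  0.65  1.47  0.36  1.48 -0.87] m 0.45 e 0mm 0deg
```

View pics/c4.png

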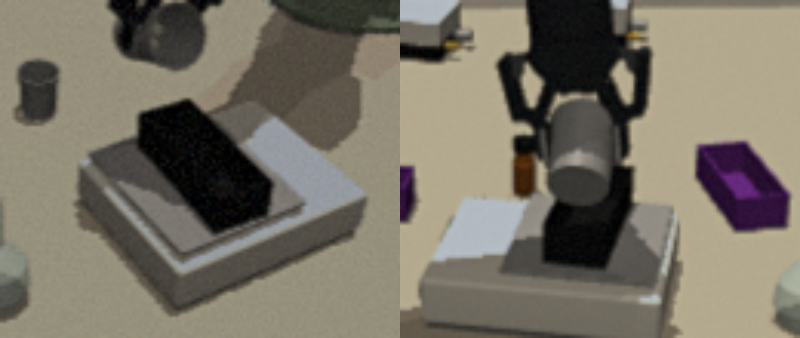

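The scene crop shows the tipped cup at (175,35) above the boat's near end (150,120). The side crop shows its mouth lined up with the boat. Tipping on slowly.

Emit:
play_rows(deltas=[[0.004,-0.002,0.02,-0.002,-0.027,-0.004,0.6],[0.009,-0.005,0.04,-0.005,-0.054,-0.007,0.6],[0.014,-0.007,0.06,-0.007,-0.081,-0.011,0.6],[0.018,-0.01,0.079,-0.009,-0.108,-0.014,0.6],[0.018,-0.01,0.079,-0.009,-0.108,-0.014,0.6]])

```text
clock: 10.3
position: [0.5481, 0.1134, 0.1364]
tool_rot: [2.999, 0.311, 1.323]
force: [-0.2, 0.3, -2.0]
grip_width: 0.0585
finger_force: 53.4
```

```bash
python3 - <<'E'
from nxt import *
o=observe();print(o["position"],o["force"]); p,r=o["position"],R.from_euler("xyz",o["tool_rot"])
for d in (-6,0,6,12,18,24,30,36,42):
    P,T,c=pourpose(30,80,262,d,lipz=.128); print(d,*[x.tolist() for x in rel(P,T,p,r)])
E
```

```text
[0.54809859 0.11335141 0.13641846] [-0.24830936  0.28238387 -1.96793609]
-6 [-0.0067, -0.0002, -0.0082] [-0.0037, -0.0488, -0.0059]
0 [-0.0063, 0.0009, -0.0175] [-0.0072, -0.0983, -0.0119]
6 [-0.005, 0.002, -0.0268] [-0.0107, -0.1479, -0.0179]
12 [-0.0026, 0.0029, -0.0359] [-0.0142, -0.1974, -0.0239]
18 [0.0006, 0.0037, -0.0447] [-0.0176, -0.2469, -0.0299]
24 [0.0048, 0.0045, -0.0532] [-0.0211, -0.2964, -0.0359]
30 [0.0098, 0.0051, -0.0612] [-0.0246, -0.3459, -0.0419]
36 [0.0157, 0.0056, -0.0686] [-0.028, -0.3954, -0.0479]
42 [0.0222, 0.0059, -0.0753] [-0.0315, -0.4449, -0.0539]
```

Emit:
play_rows(deltas=[[-0.003,0,-0.003,-0.001,-0.015,-0.002,0.6],[-0.005,0,-0.005,-0.002,-0.03,-0.004,0.6],[-0.006,0,-0.008,-0.003,-0.044,-0.005,0.6],[-0.007,0,-0.011,-0.004,-0.059,-0.007,0.6],[-0.007,0,-0.013,-0.005,-0.074,-0.009,0.6],[-0.006,0.001,-0.016,-0.006,-0.089,-0.011,0.6],[-0.006,0.001,-0.019,-0.007,-0.104,-0.012,0.6],[-0.006,0.001,-0.021,-0.008,-0.118,-0.014,0.6],[-0.005,0.002,-0.024,-0.01,-0.133,-0.016,0.6],[-0.005,0.002,-0.027,-0.011,-0.148,-0.018,0.6]])

```text
clock: 11.3
position: [0.5481, 0.1149, 0.1514]
tool_rot: [2.967, 0.624, 1.308]
force: [-0.5, -1.0, -2.3]
grip_width: 0.0588
finger_force: 53.4
```

Emit:
play_rows(deltas=[[0,0,-0.003,-0.001,-0.016,-0.002,0.6],[0,0.001,-0.006,-0.002,-0.033,-0.004,0.6],[0,0.001,-0.009,-0.004,-0.05,-0.006,0.6],[0,0.002,-0.012,-0.005,-0.066,-0.008,0.6],[0,0.002,-0.016,-0.006,-0.083,-0.01,0.6],[0.001,0.002,-0.019,-0.007,-0.099,-0.012,0.6],[0.001,0.003,-0.022,-0.008,-0.116,-0.014,0.6],[0.001,0.003,-0.025,-0.009,-0.132,-0.016,0.6],[0.002,0.004,-0.028,-0.01,-0.149,-0.018,0.6],[0.002,0.004,-0.031,-0.012,-0.165,-0.02,0.6]])

```text
clock: 12.3
position: [0.55, 0.1246, 0.1634]
tool_rot: [2.912, 0.972, 1.268]
force: [-0.5, 0.0, -1.8]
grip_width: 0.0585
finger_force: 53.5
```

```bash
python3 - <<'E'
from nxt import *
import h
o=observe();print(o["qpos"].round(2),o["position"],o["force"],o["clock"]); p,r=o["position"],R.from_euler("xyz",o["tool_rot"])
for d in (30,36,42):
    P,T,c=pourpose(30,80,262,d,lipz=.13); print(d,*[x.tolist() for x in rel(P,T,p,r)])
h.save("scene","pics/a5.png");b=h.save("side","pics/b5.png");h.save("wrist","pics/w5.png")
E
```

```text
[-1.07  0.99  0.63  1.57  0.29  1.3  -0.88] [0.54999301 0.12461186 0.16342263] [-0.54776145  0.04826351 -1.79338191] 12.3
30 [-0.0015, -0.0004, -0.0076] [-0.0013, -0.0317, -0.0051]
36 [-0.0014, 0.0007, -0.017] [-0.0049, -0.0812, -0.0112]
42 [-0.0004, 0.0018, -0.0263] [-0.0084, -0.1307, -0.0173]
```

Emit:
play_rows(deltas=[[-0.001,0,-0.004,-0.001,-0.02,-0.003,0.6],[-0.001,0,-0.008,-0.002,-0.04,-0.006,0.6],[-0.001,0,-0.012,-0.003,-0.06,-0.009,0.6],[-0.001,0.001,-0.017,-0.005,-0.081,-0.011,0.6],[-0.001,0.001,-0.022,-0.007,-0.106,-0.014,0.6],[0,0.002,-0.026,-0.008,-0.131,-0.017,0.6],[0,0.002,-0.026,-0.008,-0.131,-0.017,0.6],[0,0.002,-0.026,-0.008,-0.131,-0.017,0.6],[0,0.002,-0.026,-0.008,-0.131,-0.017,0.6],[0,0.002,-0.026,-0.008,-0.131,-0.017,0.6]])

```text
clock: 13.45
position: [0.5513, 0.135, 0.1713]
tool_rot: [2.813, 1.241, 1.176]
force: [-0.0, -0.5, -0.6]
grip_width: 0.0583
finger_force: 53.5
```

```bash
python3 - <<'E'
from nxt import *
import h,cv2
o=observe();print(o["qpos"].round(2),o["position"],o["force"],o["clock"],o["grip_width"])
a=h.save("scene","pics/a6.png");b=h.save("side","pics/b6.png")
cv2.imwrite("pics/c6.png",np.hstack([cv2.resize(a[180:280,230:360],(400,308)),cv2.resize(b[90:200,190:320],(400,308))])[:,:,::-1])
# bright blobs near boat / balance in scene: white balls
for n,im,x0,x1,y0,y1 in(("scene",a,200,400,150,330),("side",b,150,360,100,240)):
    g=im.max(2)[y0:y1,x0:x1]; k,_,st,ce=cv2.connectedComponentsWithStats((g>170).astype(np.uint8))
    print(n,[(s[4],(c+[x0,y0]).round(0).tolist()) for s,c in zip(st[1:],ce[1:]) if 2<s[4]<60])
# undo move
T=tool(75,30)
chain([("18",)+pourpose(30,80,262,0,lipz=.16)[:2]+(6,),("-50",)+pourpose(30,80,262,-50,lipz=.25)[:2]+(8,)])
E
```

```text
[-1.1   1.15  0.65  1.46  0.36  1.5  -0.87] [0.55131901 0.13497883 0.17127015] [-0.03799278 -0.52624389 -0.63652009] 13.45 0.05825608233470186
scene [(np.int32(21), [294.0, 254.0])]
side [(np.int32(13), [264.0, 123.0]), (np.int32(9), [235.0, 125.0]), (np.int32(6), [235.0, 142.0]), (np.int32(11), [277.0, 168.0])]
18 [-0.0266, -0.003, 0.038] [0.0238, 0.345, 0.0414] rows>=4.9
-50 [-0.0492, 0.0144, -0.0903] [0.029, 0.4126, 0.0502] rows>=5.8
18 [-0.95  0.69  0.56  1.76  0.17  1.   -0.78] m 0.67 e 0mm 0deg
-50 [-0.3   0.34  0.19  1.98 -0.58  0.68  0.04] m 0.45 e 0mm 0deg
```

View pics/c6.png

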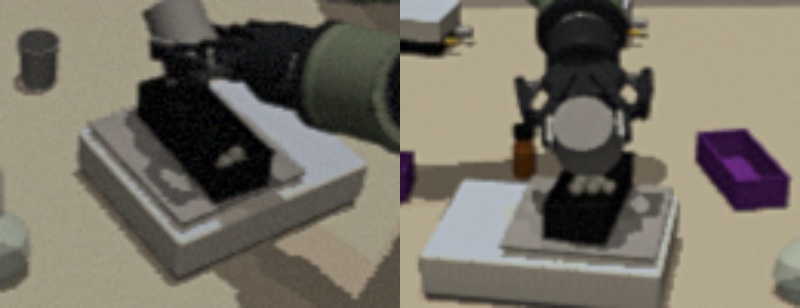

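Emit:
play_rows(deltas=[[-0.006,-0.001,0.008,0.005,0.06,0.008,0.6],[-0.011,-0.001,0.015,0.01,0.12,0.016,0.6],[-0.016,-0.002,0.022,0.014,0.19,0.024,0.6],[-0.021,-0.002,0.03,0.019,0.26,0.032,0.6],[-0.027,-0.003,0.038,0.024,0.32,0.04,0.6],[-0.027,-0.003,0.038,0.024,0.345,0.041,0.6]])

```text
clock: 14.15
position: [0.5475, 0.1111, 0.1799]
tool_rot: [2.979, 0.512, 1.312]
force: [0.9, 0.7, -2.4]
grip_width: 0.0586
finger_force: 53.5
```

Emit:
play_rows(deltas=[[-0.008,0.002,-0.015,0.005,0.06,0.008,0.6],[-0.016,0.004,-0.03,0.01,0.12,0.016,0.6],[-0.024,0.007,-0.045,0.014,0.18,0.024,0.6],[-0.032,0.009,-0.06,0.019,0.24,0.031,0.6],[-0.04,0.012,-0.075,0.024,0.31,0.038,0.6],[-0.049,0.014,-0.09,0.029,0.37,0.045,0.6],[-0.049,0.014,-0.09,0.029,0.413,0.05,0.6],[-0.049,0.014,-0.09,0.029,0.413,0.05,0.6]])

```text
clock: 14.95
position: [0.5473, 0.11, 0.2297]
tool_rot: [3.047, -0.355, 1.315]
force: [0.0, -0.5, -0.9]
grip_width: 0.0586
finger_force: 53.6
```

```bash
python3 - <<'E'
from nxt import *
import h,cv2
o=observe();print(o["qpos"].round(2),o["position"],o["force"],o["clock"],o["grip_width"])
a=h.save("scene","pics/a7.png");b=h.save("side","pics/b7.png");w=h.save("wrist","pics/w7.png")
A0=cv2.imread("pics/a.png")[:,:,::-1];B0=cv2.imread("pics/b.png")[:,:,::-1]
# what's white where the boat is black / changed pan
for n,im,i0,x0,x1,y0,y1 in(("scene",a,A0,255,350,195,270),("side",b,B0,195,290,140,200)):
    d=im.astype(int).max(2)-i0.astype(int).max(2); k,_,st,ce=cv2.connectedComponentsWithStats((d[y0:y1,x0:x1]>35).astype(np.uint8))
    print(n,[(int(s[4]),(c+[x0,y0]).round(0).tolist()) for s,c in zip(st[1:],ce[1:]) if s[4]>2])
print("off-boat check",h.tri([h.ray("scene",285,238),h.ray("side",268,162.5)]))
T=tool(75,30);z=T.apply([0,0,1]);G=np.array([.5217,-.1711,.0338])
chain([("mid",G+[0,0,.2],T,12),("low",G+[0,0,.02],T,5),("put",G,T,3)])
E
```

```text
[-0.25  0.34  0.15  1.98 -0.56  0.67  0.02] [0.54733367 0.10995527 0.22967812] [ 0.00878381 -0.4967057  -0.93208442] 14.95 0.058588815791462516
scene [(178, [344.0, 202.0]), (44, [305.0, 230.0])]
side [(30, [197.0, 142.0]), (97, [252.0, 155.0])]
off-boat check (array([0.6168, 0.2047, 0.0715]), [1.8, 1.8])
mid [-0.5288, 0.1097, -0.1935] [0.0388, 0.3322, 0.0207] rows>=5.7
low [-0.3118, 0.0, 0.18] [0.0, 0.0, 0.0] rows>=3.6
put [-0.0346, 0.0, 0.02] [0.0, 0.0, 0.0] rows>=0.4
mid [ 0.6   0.74  0.13  1.7  -0.98  1.48  0.97] m 0.28 e 0mm 0deg
low [ 0.63  1.02  0.09  1.69 -1.03  1.32  1.2 ] m 0.23 e 0mm 0deg
put [ 0.63  1.06  0.09  1.68 -1.03  1.3   1.22] m 0.23 e 0mm 0deg
```

Emit:
play_rows(deltas=[[-0.04,0.008,-0.015,0.003,0.02,0.002,0.6],[-0.12,0.025,-0.045,0.008,0.07,0.004,0.6],[-0.21,0.044,-0.078,0.014,0.12,0.008,0.6],[-0.3,0.062,-0.11,0.02,0.18,0.011,0.6],[-0.39,0.08,-0.142,0.027,0.24,0.015,0.6],[-0.46,0.095,-0.168,0.034,0.29,0.018,0.6],[-0.51,0.106,-0.187,0.039,0.32,0.021,0.6],[-0.529,0.11,-0.194,0.039,0.332,0.021,0.6],[-0.529,0.11,-0.194,0.039,0.332,0.021,0.6],[-0.529,0.11,-0.194,0.039,0.332,0.021,0.6]])

```text
clock: 16.1
position: [0.5221, -0.1705, 0.2324]
tool_rot: [-3.134, -1.047, 1.305]
force: [0.5, 0.7, -1.6]
grip_width: 0.0588
finger_force: 53.7
```

Emit:
play_rows(deltas=[[-0.05,0,0.029,0,0,0,0.6],[-0.12,0,0.069,0,0,0,0.6],[-0.19,0,0.11,0,0,0,0.6],[-0.25,0,0.144,0,0,0,0.6],[-0.29,0,0.167,0,0,0,0.6],[-0.311,0,0.18,0,0,0,0.6],[-0.311,0,0.18,0,0,0,0.6],[-0.311,0,0.18,0,0,0,0.6]])

```text
clock: 16.9
position: [0.5225, -0.1701, 0.055]
tool_rot: [3.141, -1.048, 1.311]
force: [0.2, 0.3, -1.0]
grip_width: 0.058
finger_force: 53.7
```

```bash
python3 - <<'E'
from nxt import *
T=tool(75,30);G=np.array([.5217,-.1711,.0332]);T=R.from_euler("xyz",[3.13946,-1.05089,1.30915])
o=observe();print(o["qpos"].round(2),o["position"],o["tool_rot"],o["force"],o["grip_width"],np.degrees((T.inv()*R.from_euler("xyz",o["tool_rot"])).as_rotvec()).round(2))
chain([("put",G,T,3)])
E
```

```text
[ 0.68  1.02  0.01  1.69 -0.98  1.27  1.16] [ 0.52253127 -0.17012628  0.05497186] [ 3.14129149 -1.04792556  1.31090876] [ 0.15817497  0.28512393 -1.01069034] 0.05802774559376401 [ 0.19 -0.17 -0.05]
put [-0.0389, -0.0011, 0.0197] [-0.0016, 0.0014, 0.0004] rows>=0.4
put [ 0.69  1.06  0.01  1.68 -0.99  1.26  1.18] m 0.27 e 0mm 0deg
```

Emit:
play_rows(deltas=[[-0.01,0,0.005,0,0,0,0.6],[-0.02,0,0.01,-0.001,0.001,0,0.6],[-0.028,0,0.014,-0.001,0.001,0,0.6],[-0.034,0,0.017,-0.001,0.001,0,0.6],[-0.037,0,0.019,-0.001,0.001,0,0.6],[-0.037,0,0.019,-0.001,0.001,0,0.6],[-0.037,0,0.019,-0.001,0.001,0,0.6]])

```text
clock: 17.6
position: [0.5216, -0.1719, 0.0334]
tool_rot: [3.14, -1.051, 1.308]
force: [-3.3, 0.1, 3.0]
grip_width: 0.0587
finger_force: 53.6
```

Contact is felt (about 3 N), so I'll release and back out along the tool axis.

Emit:
play_rows(deltas=[[0,0,0,0,0,0,0.4],[0,0,0,0,0,0,0.25],[0,0,0,0,0,0,0],[0,0,0,0,0,0,0],[0,0,0,0,0,0,0],[0,0,0,0,0,0,0],[0,0,0,0,0,0,0]])

```text
clock: 18.3
position: [0.5217, -0.1718, 0.0331]
tool_rot: [3.14, -1.05, 1.308]
force: [0.1, 0.2, -0.2]
grip_width: 0.0854
finger_force: 0.0
```

Emit:
play_rows(deltas=[[0,0,-0.03,0,0,0,0],[0,0,-0.07,0,0,0,0],[0,0,-0.13,0,0,0,0],[0,0,-0.2,0,0,0,0],[0,0,-0.26,0,0,0,0],[0,0,-0.26,0,0,0,0],[0,0,-0.26,0,0,0,0]])

```text
clock: 19.0
position: [0.4919, -0.2817, 0.0981]
tool_rot: [3.14, -1.05, 1.308]
force: [0.0, 0.4, -0.6]
grip_width: 0.0851
finger_force: 0.0
```

```bash
python3 - <<'E'
from nxt import *
import h,cv2
o=observe();print(o["qpos"].round(2),o["position"],o["force"],o["grip_width"],o["clock"])
h.save("wrist","pics/w8.png");a=h.save("scene","pics/a8.png")
A0=cv2.imread("pics/a.png")[:,:,::-1]
print("cup area scene change",np.abs(a.astype(int)-A0)[165:200,212:252].max(2).mean())
Td=tool(74.5,90)
chain([("up",(.50,-.20,.30),tool(75,60),10),("over",(.563,.15,.30),Td,10),("abv",(.563,.193,.22),Td,4)])
E
```

```text
[ 0.79  1.01  0.08  1.52 -0.87  1.48  1.1 ] [ 0.49189816 -0.28169752  0.09812899] [ 0.0106931   0.3773171  -0.57419153] 0.0851120478007565 19.0
cup area scene change 15.188571428571429
up [0.43, -0.0266, -0.0632] [0.0005, -0.2519, -0.0004] rows>=4.4
over [0.6138, -0.0595, 0.3544] [-0.0011, -0.25, 0.0041] rows>=7.1
abv [0.0829, -0.023, 0.16] [0.0, 0.0, 0.0] rows>=1.8
up [ 0.38  0.44  0.25  1.7  -0.62  1.28  0.62] m 0.64 e 0mm 0deg
over [-0.52  0.39  0.21  1.64 -0.09  1.12 -0.55] m 0.69 e 0mm 0deg
abv [-0.56  0.49  0.19  1.7  -0.11  0.96 -0.6 ] m 0.73 e 0mm 0deg
```

Emit:
play_rows(deltas=[[0.08,-0.005,-0.05,0,-0.03,0,0],[0.17,-0.01,-0.08,0,-0.08,0,0],[0.26,-0.016,-0.08,0,-0.13,0,0],[0.34,-0.021,-0.07,0,-0.18,0,0],[0.43,-0.027,-0.063,0,-0.252,0,0],[0.43,-0.027,-0.063,0,-0.252,0,0],[0.43,-0.027,-0.063,0,-0.252,0,0]])

```text
clock: 19.8
position: [0.5006, -0.1979, 0.3014]
tool_rot: [3.138, -0.523, 1.314]
force: [-0.1, -1.0, -1.9]
grip_width: 0.085
finger_force: 0.0
```

Emit:
play_rows(deltas=[[0.614,-0.06,0.354,-0.001,-0.25,0.004,0],[0.614,-0.06,0.354,-0.001,-0.25,0.004,0],[0.614,-0.06,0.354,-0.001,-0.25,0.004,0],[0.614,-0.06,0.354,-0.001,-0.25,0.004,0],[0.614,-0.06,0.354,-0.001,-0.25,0.004,0],[0.614,-0.06,0.354,-0.001,-0.25,0.004,0],[0.614,-0.06,0.354,-0.001,-0.25,0.004,0],[0.614,-0.06,0.354,-0.001,-0.25,0.004,0],[0.614,-0.06,0.354,-0.001,-0.25,0.004,0],[0.614,-0.06,0.354,-0.001,-0.25,0.004,0]])

```text
clock: 20.8
position: [0.5628, 0.1523, 0.2969]
tool_rot: [-3.137, 0.003, 1.302]
force: [-1.3, -0.8, 0.1]
grip_width: 0.0854
finger_force: 0.0
```

```bash
python3 - <<'E'
from nxt import *
import h,cv2
o=observe();print(o["qpos"].round(2),o["position"],o["tool_rot"],o["force"],o["grip_width"],o["clock"])
print(h.get_calibration("wrist"))
w=h.save("wrist","pics/w9.png");a=h.save("scene","pics/a9.png");b=h.save("side","pics/b9.png")
# project expected boat in wrist
c=h.get_calibration("wrist");f=192/np.tan(np.radians(c["fovy"]/2));Rc=R.from_euler("xyz",c["rotation"])
def proj(X):
    v=Rc.inv().apply(X-c["xyz"]);t=np.arctan2(np.hypot(v[0],v[1]),v[2]);k=f*t/np.hypot(v[0],v[1]);return (c["cx"]+k*v[0],c["cy"]+k*v[1])
yaw=np.radians(-15.5);ex=np.array([np.cos(yaw),np.sin(yaw),0]);ey=np.array([-ex[1],ex[0],0])
for s in((-1,-1),(1,-1),(1,1),(-1,1)): print(np.round(proj(np.array([.563,.193,.112])+s[0]*.031*ex+s[1]*.075*ey),1))
m=(w.max(2)<45).astype(np.uint8)
k,_,st,ce=cv2.connectedComponentsWithStats(m);print([(s.tolist(),c.round(0).tolist()) for s,c in zip(st[1:],ce[1:]) if s[4]>1000])
cv2.imwrite("pics/c9.png",np.vstack([cv2.resize(w,(512,384)),np.hstack([cv2.resize(a[165:275,200:350],(256,188)),cv2.resize(b[130:275,190:340],(256,188))])])[:,:,::-1])
E
```

```text
[-0.52  0.4   0.22  1.64 -0.09  1.12 -0.55] [0.56284315 0.15225355 0.29693577] [-3.13726905e+00  2.87378926e-03  1.30210067e+00] [-1.32288175 -0.75983676  0.0850755 ] 0.08541291184173859 20.8
{'fovy': 65.70646984690485, 'cx': 254.48186127947852, 'cy': 188.5763305719902, 'xyz': array([0.58270655, 0.22147578, 0.43959643]), 'rotation': array([ 2.85474856,  0.00400325, -0.26883904])}
[217.6 193.8]
[270.9 193.6]
[271.5  61.3]
[214.5  62.1]
[([217, 70, 56, 130, 4213], [244.0, 154.0]), ([0, 236, 512, 148, 41992], [241.0, 332.0])]
```

View pics/c9.png

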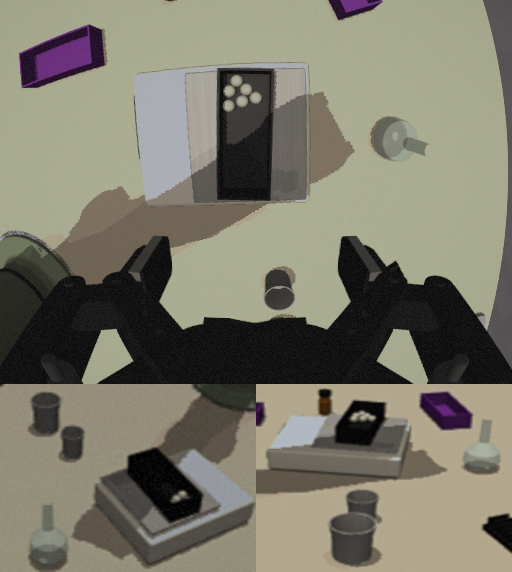

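The wrist view shows all six balls in the boat, at (236,80), (229,91), (245,89), (228,105), (241,101) and (255,98). The boat spans (217–273, 68–201) and is aligned with the gripper. The small crops show the cup standing upright where it was, released, with the bystanders unmoved.

```bash
python3 - <<'E'
from nxt import *
import h
P=[h.onz(h.ray("wrist",u,v),.112) for u,v in((218,69),(273.5,69),(271,201),(217.5,200))]
print(P,np.mean(P,0))
Td=tool(74.5,90)
X=(.5625,.191)
chain([("abv",X+(.17,),Td,4),("low",X+(.0745,),Td,4)])
E
```

```text
[array([0.5547, 0.2649, 0.112 ]), array([0.6127, 0.2481, 0.112 ]), array([0.5707, 0.1036, 0.112 ]), array([0.5106, 0.1217, 0.112 ])] [0.562175 0.184575 0.112   ]
abv [0.0841, -0.0242, 0.2563] [-0.001, 0.0015, -0.0018] rows>=2.7
low [-0.0, 0.0, 0.191] [0.0, 0.0, 0.0] rows>=1.9
abv [-0.55  0.55  0.18  1.75 -0.12  0.85 -0.59] m 0.68 e 0mm 0deg
low [-0.53  0.68  0.15  1.81 -0.15  0.66 -0.57] m 0.50 e 0mm 0deg
```

Emit:
play_rows(deltas=[[0.03,-0.008,0.08,-0.001,0.0015,-0.002,0],[0.06,-0.016,0.16,-0.001,0.0015,-0.002,0],[0.097,-0.023,0.24,-0.001,0.0015,-0.002,0],[0.097,-0.023,0.3,-0.001,0.0015,-0.002,0],[0.097,-0.023,0.36,-0.001,0.0015,-0.002,0],[0.097,-0.023,0.4,-0.001,0.0015,-0.002,0],[0.097,-0.023,0.43,-0.001,0.0015,-0.002,0],[0.097,-0.023,0.445,-0.001,0.0015,-0.002,0],[0.097,-0.023,0.445,-0.001,0.0015,-0.002,0],[0.097,-0.023,0.445,-0.001,0.0015,-0.002,0]])

```text
clock: 21.95
position: [0.5658, 0.199, 0.078]
tool_rot: [3.138, -0.003, 1.302]
force: [0.3, -0.0, 0.2]
grip_width: 0.0853
finger_force: 0.0
```

```bash
python3 - <<'E'
from nxt import *
import h
o=observe();print(o["qpos"].round(2),o["position"],o["tool_rot"],o["force"],o["grip_width"],o["clock"])
w=h.save("wrist","pics/w10.png")
import cv2
w=w.max(2); print("row 235 dark runs"); 
for r in (150,200,240): 
    d=np.flatnonzero(np.diff((w[r]<60).astype(int))); print(r,d.tolist()[:24])
E
```

```text
[-0.54  0.68  0.15  1.79 -0.15  0.67 -0.58] [0.56577525 0.19895445 0.07803572] [ 3.13832945e+00 -2.74475244e-03  1.30219767e+00] [ 0.30189195 -0.02457423  0.22525361] 0.08528896275988299 21.95
row 235 dark runs
150 [176, 204, 208, 211, 240, 242, 260, 332]
200 [178, 194, 224, 228, 253, 328]
240 [159, 168, 174, 323, 340, 349]
```

Emit:
play_rows(deltas=[[0,0,0.003,0,0,0,0],[0,0,0.006,0,0,0,0],[0,0,0.006,0,0,0,0.1],[0,0,0.006,0,0,0,0.2],[0,0,0.006,0,0,0,0.35],[0,0,0.006,0,0,0,0.5],[0,0,0.006,0,0,0,0.6],[0,0,0.006,0,0,0,0.6],[0,0,0.006,0,0,0,0.6],[0,0,0.006,0,0,0,0.6]], newtons=50)

```text
clock: 23.0
position: [0.5654, 0.1993, 0.0746]
tool_rot: [3.139, -0.003, 1.303]
force: [-1.9, -0.1, 5.1]
grip_width: 0.0611
finger_force: 54.9
```

Emit:
play_rows(deltas=[[0,0,-0.005,0,0,0,0.6],[0,0,-0.015,0,0,0,0.6],[0,0,-0.035,0,0,0,0.6],[0,0,-0.06,0,0,0,0.6],[0,0,-0.09,0,0,0,0.6],[0,0,-0.12,0,0,0,0.6],[0,0,-0.15,0,0,0,0.6],[0,0,-0.175,0,0,0,0.6],[0,0,-0.192,0,0,0,0.6],[0,0,-0.2,0,0,0,0.6]])

```text
clock: 24.0
position: [0.5652, 0.1991, 0.1754]
tool_rot: [3.138, -0.003, 1.303]
force: [0.5, 0.3, -1.8]
grip_width: 0.0616
finger_force: 54.6
```

Emit:
play_rows(deltas=[[0,0,0,0,0,0,0.6],[0,0,0,0,0,0,0.6],[0,0,0,0,0,0,0.6],[0,0,0,0,0,0,0.6],[0,0,0,0,0,0,0.6]])

```text
clock: 24.5
position: [0.5649, 0.199, 0.174]
tool_rot: [3.139, -0.002, 1.303]
force: [0.2, 0.7, -1.7]
grip_width: 0.0614
finger_force: 54.6
```

```bash
python3 - <<'E'
from nxt import *
import h,cv2
o=observe();print(o["qpos"].round(2),o["position"],o["tool_rot"],o["force"],o["moment"].round(3),o["grip_width"],o["finger_force"],np.abs(o["qd"]).max(),o["clock"])
w=h.save("wrist","pics/w11.png");a=h.save("scene","pics/a11.png");b=h.save("side","pics/b11.png")
v=np.vstack([cv2.resize(w[40:260,130:380],(512,450),interpolation=cv2.INTER_CUBIC)]);s=np.vstack([cv2.resize(a[150:270,240:360],(225,225)),cv2.resize(b[90:210,190:310],(225,225))])
cv2.imwrite("pics/c11.png",np.hstack([v,s])[:,:,::-1])
E
```

```text
[-0.56  0.55  0.18  1.74 -0.12  0.86 -0.6 ] [0.56489859 0.19895828 0.17399346] [ 3.13935032e+00 -1.89892247e-03  1.30267285e+00] [ 0.19982676  0.69472875 -1.70820677] [ 0.006 -0.002  0.008] 0.06136209945254508 54.572017192840576 0.004597372444018044 24.5
```

View pics/c11.png

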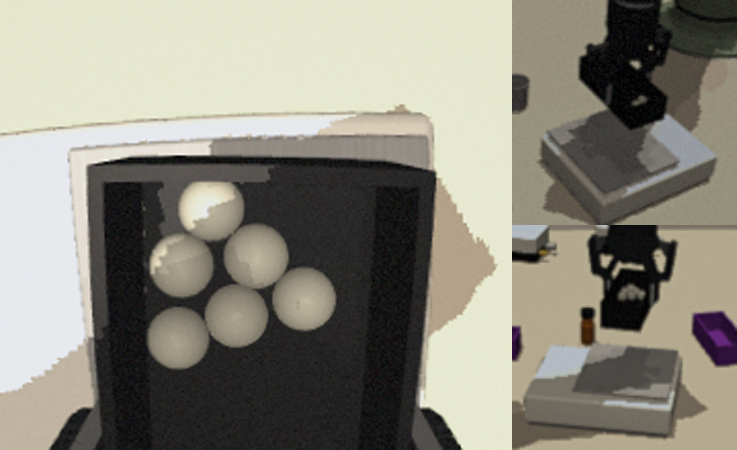

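The wrist crop shows all six balls in the held boat, at (211,209), (181,265), (256,256), (236,316), (178,338) and (304,298). The scene and side crops show the boat level and clear above the empty pan. Lifted 99 mm and still, so I'm handing in.

```bash
python3 -c "
from workcell import *
print(job_done())"
```

```text
the job is handed in; nothing more can be done
None
```

I poured all six balls into the boat, stood the empty cup upright back where it was and let go of it, then lifted the loaded boat 99 mm straight up; I handed in at 24.5 s with the boat held level and still above the pan.

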